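Open the latched fittings case and load the marking stage

ROBOT

A 6-joint arm with a two-finger parallel gripper is mounted at the origin on the work surface. World frame = base frame: x ahead of the robot, y to its left, z up, the work surface at z = 0. Lengths are in m, angles in degrees, forces in N, time in s.
With the tool pointing down it reaches from about 0.4 to 0.825 m from the base axis. Payload 7 kg.
Tool frame: the origin (TCP) lies midway between the tips of the shut fingers; the grasp point (between the pads) lies 19 mm behind it; z points along the fingers, y is the direction in which the jaws open and shut (so a half turn about z gives the same grasp; the last joint's range is limited). The gripper opens to 88 mm and grips with 3 to 60 N. Pads are 19 mm wide; open, the fingers measure 130 mm over their backs; the gripper's body (78 mm by 193 mm) begins 47 mm behind the grasp point.
Start: joints at [-50.013, 20.546, 0.682, 0, -70.136, -16.507], TCP at [0.269, -0.619, 0.227] pointing down, gripper open.
Joint ranges: [-176.03, 176.03], [-82.01, 121.73], [-58.28, 71.71], [-173.87, 95.51], [-174.79, -0.11], [-173.66, 173.66]. Speed limits (degrees/s): [136.94, 136.94, 172.46, 180, 180, 180].

INTERFACE

Orientations are given as [roll, pitch, yaw] about the fixed x, y, z axes, in that order (R = Rz(yaw) Ry(pitch) Rx(roll)).
In Python, from plant import get_state, capture, get_calibration, close_job, boxes_of, cut_out gives the robot as it stands.
- The arm moves only by the tool apply_moves, never from a script. Its argument "commands" is a list of rows, each an object with "grip": the closure, from 0 (fully open) to 1 (shut); "slide": the shift along the tool's x, y, z in m, a list of three; "roll": the turn about the tool's z in degrees. In form: [{"grip": grip, "slide": [x, y, z], "roll": roll}, ...]. A call has 1 to 5 rows; each row is the pose to reach, as a shift and turn from the pose commanded when the call began, along the tool's axes at that moment; what a row does not reach only later rows make up. A row lasts 1/8 s, in which the tool goes at most 62.5 mm and 10.7 degrees, less where a joint would pass 70% of its speed; a pose out of reach is approached as far as the arm can. A call with a gripper value outside its range is refused whole. The fingers move at their own pace and stop on an object; "grip_force" is the grip in N (left out, the last holds). Time passes only in rows, so rows that repeat a pose let the fingers close. It gives the time, the measured TCP pose, the force and the opening at its end, in the units of the state.
- get_state(): the state, without advancing time (a new reading comes with each control period).
- capture(name): name is "side" or "top"; returns (picture, depth): 400x640x3 uint8, red, green, blue; 400x640 float32, m along the optical axis (not along the pixel's ray), 0 where there is no reading.
- get_calibration(name): a dict with "mtx" (3x3 intrinsics, pixels), "R" (3x3) and "t" (3): a world point X has camera coordinates R X + t. Camera axes: x right, y down, z forward; pixel columns grow to the right and rows downward; lengths in m; the calibration is good to about 2 mm. A picture is of the moment at which its call begins. get_calibration takes no time and is no camera call.
- close_job(): hands the job in, once; it reports no verdict.
Trained networks look in the newest picture that a camera, given by its name, has taken for a name from the list of things; names that differ only in an ending like _2 or _b are one class to them, and where a whole thing is asked for, a point or a joint stands for the part that bears it (a point fixed in the world has none). Each returns a list of dicts, best first, with "score" (0 to 1); they miss things now and then, are a little off and sometimes report something else, mostly with a low value. They report only what shows in the picture. A call takes as long as a camera call.
- boxes_of(name, camera): "position" ([x, y, z] in m, in the coordinates of the camera as it stood for that picture, good to about 4 mm: the middle of the surface that is visible of it).
- cut_out(name, camera): "mask" (400x640 bool, what is visible of it).
The state is a dict: "time_s": time; "joints": joint angles; "qd": joint speeds; "joint_torque": joint torques, N m; "tcp_pos": TCP position; "eef_rot": TCP orientation; "contact_force": force on the tool from outside, world axes, zero at the start; "moment": the same for the moment, N m; "gripper_width": finger opening in m.
Only numpy, scipy, OpenCV 4.12 (cv2) and the standard library are available. Lean on these libraries where they do the work, as an engineer would, in place of code of your own. Each camera call takes 0.05 s, during which the arm holds its last target.

TASK

Get the pipe tee out of the shut steel case and ready for marking: use the flat pry blade in the slot under the lid's front lip to lever the lid up until the safety catch stops it, then reach under the raised edge with the blade, push the sprung catch back while you lift, and swing the lid fully open. Lay the blade back flat on its rubber mat, and put the tee, set down and not dropped, flat on the marking plate with its straight run close along the long fence and its branch pointing away from that fence. Leave the other things on the bench where they are.

Things in the scene. Friction and masses are not known exactly. Their poses are not given: they have to be found in the camera images.
- case: Grey steel case, fixed, 170 (x) x 190 (y) mm, 75 mm high. Origin: centre of its underside, z up, front = -x side, lid hinged along the back (+x). Walls 4 mm, floor top at z 6; back and side walls reach z 70, the front wall only z 44. A fixed ledge (top z 44) runs along the front, x -107 to -85. Free space inside: x -28 to 81, y -91 to 91.
- slot_mouth (a point): Fixed point, middle of the pry slot's mouth, case frame (-107, 0, 49) mm, axes as the case (x points into the slot). The slot lies between the ledge (top z 44) and the lip of the shut lid (underside z 54): 10 mm high, 22 mm deep in x, where the lid's apron stops the blade; 120 mm wide, open in front.
- lid (a joint): Lid angle, rad: 0 shut, 1.9 fully open on its stop, leaning back past upright. Stiff hinge: it stays where it is left; about 3 N upward at the lip opens it. Pushing up on the lip or apron, or on the plate from below, opens it. At about 0.12 rad it is stopped by the safety catch; the apron's lower edge is then about z 64 mm, so the blade passes under it and over the front wall at z 50 to 60.
- lid_lip (a point): Middle of the lid's front lip, on its outermost edge, half-way through its 4 mm; moves with the lid. Lid when shut, case frame: plate x -85 to 85, underside z 71, 4 mm thick; apron hanging at x -85 to -82 down to z 45; lip in front of it x -107 to -85, z 54 to 58. Two keeper hooks hang inside at x -74 to -55, y +-40 to +-55, down to z 22.
- lid_hinge (a point): Fixed point on the lid's hinge axis, case frame (85, 0, 71) mm; the axis runs along the case's y.
- catch (a joint): Safety catch slide, m: 0 at rest, grows as it is pushed to the case's +x, stop at 0.018; spring 2 N at rest, 5.6 N at the stop; springs back when let go. The lid can pass while the catch is pushed back 0.012 or more; once the lid is 0.05 rad beyond the angle where it was stopped, the catch no longer matters.
- catch_pad (a point): Middle of the front face of the catch's push pad, hidden behind the apron while the lid is shut: dark steel plate 50 mm wide (y), z 38 to 68 mm, its face at case x -68 mm when at rest. To be pushed towards the case's +x.
- blade_grip (a point): Pry blade, 200 mm long, 140 g: black handle 105 x 20 (wide) x 26 (high) mm, then a flat steel blade 95 x 25 x 3 mm at mid-height. This point is in the handle, half-way up and across, 25 mm behind the handle's front end, near the centre of mass; x points along the blade to its tip, y across, z up. At the start it lies flat on its mat.
- blade_tip (a point): Middle of the pry blade's front edge, 120 mm ahead of blade_grip on the same axis.
- mat: Black rubber mat, fixed, 250 (x) x 100 (y) x 4 mm, the pry blade's place. Origin: centre of its underside, on the bench.
- tee_run (a point): Steel pipe tee, 42 mm outside diameter, 350 g, lying flat in the case on its floor. This point: centre of the straight run (100 mm long, along this y), half-way up (21 mm above what it lies on). The branch points to this -x (the case's front at the start) and ends 62 mm from this point; z up.
- tee_branch (a point): Point on the axis of the tee's branch, 42 mm from tee_run towards -x, half-way up: a good place to grip across the branch (42 mm, along y). Axes as tee_run.
- stage: Marking stage, fixed: steel plate 190 (x) x 200 (y) mm, top at z 30. Origin: centre of the underside on the bench. Fences 40 mm high on the plate: the long one (200 mm along y), inner face at x 80; the short one (x -30 to 80), inner face at y 92. The tee lies well with tee_run at (58, -15, 51) mm in this frame, branch to -x.

How it is judged (in metres and radians):
On the way, in this order (a step that is already met when the one before it is completed fails the run):
1. the lid is levered up (over 0.07 rad) by the pry blade (value of joint lid between 0.07 and 0.3 rad and contact force between blade and lid above 0.5 N), for 0.05 s.
2. the catch is pushed back (over 8 mm) by the pry blade under the raised lid (value of joint catch above 0.008 m and value of joint lid above 0.05 rad and contact force between blade and catch above 0.5 N), for 0.05 s.
3. the lid stands fully open (over 1.7 rad) (value of joint lid above 1.7 rad), for 0.2 s.
At the end, for the whole second after the job is handed in: Lid open beyond 1.7 rad; pry blade flat (0.12 rad) on the mat, blade_grip over it; tee flat on the marking plate, run within 12 mm of the long fence and parallel to 0.17 rad, run centre at stage y -60 to 45 mm, branch away from the fence; all at rest (value of joint lid above 1.7 rad and x of blade_grip in the frame of mat between -0.11 and 0.11 m and y of blade_grip in the frame of mat between -0.05 and 0.05 m and z of blade_grip in the frame of mat between 0.01 and 0.024 m and angle between each of blade_grip, tee_run's own z axis and vertical below 0.12 rad and linear speed of each of blade, tee below 0.02 m/s and x of tee_run in the frame of stage between 0.047 and 0.066 m and y of tee_run in the frame of stage between -0.06 and 0.045 m and z of tee_run in the frame of stage between 0.046 and 0.057 m and x of tee_branch in the frame of stage between -0.02 and 0.03 m and angle between the y axis of tee_run and the y axis of stage, either way round below 0.17 rad); the robot touches nothing.
It fails at once if the tee is let go more than 30 mm above the plate (contact force between tee and anything else below 0.02 N and height (world z) of tee_run above 0.081 m).
It fails at once if a bystander is pushed more than 30 mm or knocked over (distance of any of reducer, flange, phone, wrench, mug, can, cap from where it was at the start of the episode above 0.03 m or angle between any of reducer, mug, can's own z axis and vertical above 0.5 rad).
It also fails if it takes over 72 s, if anything falls off the work surface, if the arm or the gripper's body presses on something with over 40 N, if the wrist force passes 120 N, or if a joint passes its speed limit or range.

## Working session

There is one attempt and no reset: what is moved stays moved. The work goes in short steps, Python scripts to look and compute and a tool call to move; the robot and the scene stay as the last step left them, time stands still between calls to the robot, and variables do not carry over. Pictures are saved under pics/ and viewed, and the job is handed in when it is done.

Besides the shell and the picture viewer there is one more tool, called as name(argument=value, ...) on one line, values as JSON. apply_moves: Moves the arm, as the interface text tells. Its arguments: {"type":"object","properties":{"commands":{"type":"array"},"grip_force":{"type":"number"}},"required":["commands"]}

```bash
ls -la; mkdir -p pics; cat > h.py <<'E'
import numpy as np, cv2
from plant import *
def save(n,name):
    p,d=capture(n); cv2.imwrite(f'pics/{name}.png',p[:,:,::-1]); np.save(f'pics/{name}_d.npy',d); return p,d
def world(n,c):
    k=get_calibration(n); return np.array(k['R']).T@(np.array(c)-np.array(k['t']))
def pix(n,u,v,z):
    k=get_calibration(n);M=np.array(k['mtx']); return world(n,np.linalg.inv(M)@np.array([u,v,1])*z)
def cloud(n,d):
    k=get_calibration(n);M=np.array(k['mtx']);v,u=np.mgrid[:400,:640]
    c=np.stack([(u-M[0,2])/M[0,0]*d,(v-M[1,2])/M[1,1]*d,d],-1)
    return (c-np.array(k['t']))@np.array(k['R'])
def proj(n,X):
    k=get_calibration(n); c=np.array(k['R'])@np.array(X)+np.array(k['t']); p=np.array(k['mtx'])@c; return p[:2]/p[2]
E
python3 - <<'E'
from h import *
np.set_printoptions(precision=4,suppress=True)
print(get_state())
for n in('top','side'):
    save(n,n+'0'); 
    k=get_calibration(n);print(n,k)
E
```

```text
total 12
drwxr-xr-x  3 agent agent 4096 Dec  6 05:07 .
drwxr-xr-x 23 root  root  4096 Dec  6 05:07 ..
drwxr-xr-x  2 agent agent 4096 Dec  6 05:07 pics
{'time_s': 0.0, 'joints': array([-50.0122,  20.5933,   0.6337,  -0.0206, -70.1347, -16.5078]), 'qd': array([-0.0195, -0.0797, -0.0268,  0.024 , -0.0334, -0.0259]), 'joint_torque': array([  0.0001, -58.2717,  29.3048,   6.9971,   0.0067,  -0.0002]), 'tcp_pos': array([ 0.2687, -0.6187,  0.2256]), 'eef_rot': array([ 179.904 ,   -0.0082, -156.5271]), 'contact_force': array([-0.1906, -1.0744,  0.2636]), 'moment': array([ 0.0079,  0.0422, -0.0016]), 'gripper_width': 0.08769209036489956}
top {'mtx': array([[378.3177,   0.    , 312.8684],
       [  0.    , 378.3177, 204.0193],
       [  0.    ,   0.    ,   1.    ]]), 'R': array([[-0.0032, -1.    ,  0.0081],
       [-0.9984,  0.0027, -0.056 ],
       [ 0.056 , -0.0083, -0.9984]]), 't': array([0.031 , 0.5422, 0.8147])}
side {'mtx': array([[399.2123,   0.    , 326.7368],
       [  0.    , 399.2123, 199.8567],
       [  0.    ,   0.    ,   1.    ]]), 'R': array([[-0.9027, -0.4303,  0.0057],
       [-0.3389,  0.7026, -0.6257],
       [ 0.2652, -0.5668, -0.78  ]]), 't': array([0.517 , 0.1764, 1.0151])}
```

View pics/top0.png

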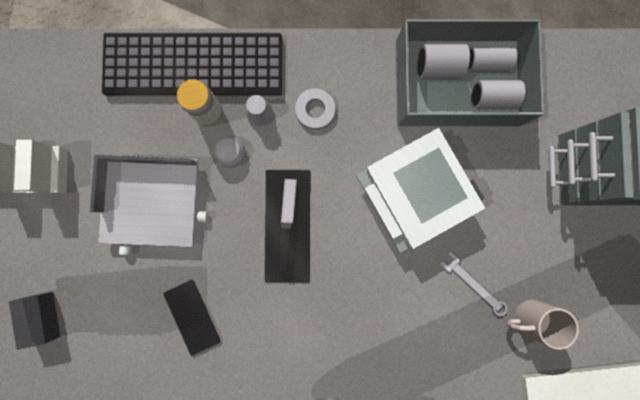

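View pics/side0.png

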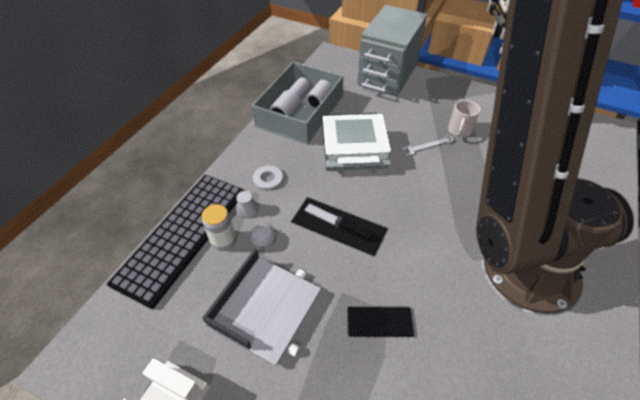

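```bash
python3 - <<'E'
from h import *
np.set_printoptions(precision=4,suppress=True)
for nm in('case','blade_grip','mat','stage'):
  for c in('top','side'):
    m=cut_out(nm,c)
    if not m: print(nm,c,None);continue
    np.save(f'pics/m_{nm}_{c}.npy',m[0]['mask'])
    P=cloud(c,np.load(f'pics/{c}0_d.npy'))[m[0]['mask']]
    P=P[np.isfinite(P).all(1)]
    print(nm,c,[x['score'] for x in m],len(P),np.percentile(P,[2,50,98],axis=0).tolist())
    if c=='top': 
      r=cv2.minAreaRect(P[:,:2].astype(np.float32)); print(r)
E
```

```text
case top [0.92] 8975 [[0.4612865278427036, -0.2991512375856675, 0.04337629311453609], [0.5648877980965827, -0.18873251650249134, 0.0748729619107105], [0.6705135815450354, -0.08342126685890539, 0.07793275622071534]]
((0.5460503101348877, -0.14819106459617615), (0.19569802284240723, 0.37125837802886963), 29.068443298339844)
case side [0.72] 3555 [[0.455373201066337, -0.2945745334607799, 0.00634934960762506], [0.5599704962541928, -0.16394857372728108, 0.07563420665919286], [0.6726408926211228, -0.07922912967357632, 0.08000126871094741]]
blade_grip top [0.75] 1004 [[0.40282177785443424, 0.06922823761565837, 0.005500274285758258], [0.5030917781851134, 0.08805167183743441, 0.020281577976731864], [0.5926653492031356, 0.10253483004147362, 0.032034692527033316]]
((0.49585434794425964, 0.06953997910022736), (0.06638600677251816, 0.19825269281864166), 86.82002258300781)
blade_grip side [0.7, 0.68] 3616 [[0.4552252234270529, -0.29887847273640666, 0.0031165219172045126], [0.5589015473909915, -0.1642295836708531, 0.0755621270775787], [0.6723862778569613, -0.07937746208436947, 0.07999914951449522]]
[... 383 characters left out ...]
87955, 0.0006330172485774087], [0.4866394983466017, 0.10154769942321575, 0.005179731512405024], [0.6166225839234951, 0.13713113567653795, 0.016335986885445946]]
stage top [0.85] 9227 [[0.45674413602848163, 0.2826799522177825, 0.019252170241815622], [0.5490988315558396, 0.38916031399762263, 0.02986238050184213], [0.6345748150049126, 0.48065963580351856, 0.07022939044751794]]
((0.5290573835372925, 0.2708958089351654), (0.47298991680145264, 0.2141103297472), 85.44747924804688)
stage side [0.58, 0.36] 7581 [[0.4544502269387899, 0.28841458209695914, 0.022147850593418606], [0.5484742556928843, 0.3968705827209864, 0.031249425250909724], [0.6352651570970852, 0.4852727635162766, 0.07182809657330509]]
```

The top view shows the mat and blade at (287,225), handle towards the robot and tip up at (290,180). The case is at (422,190) with its lip facing lower left (388,215). The stage is at (150,205), with the long fence on top and the short one at left. Next I fit exact poses.

```bash
python3 - <<'E'
from h import *
np.set_printoptions(precision=4,suppress=True)
P=cloud('top',np.load('pics/top0_d.npy'))
def rect(mask,lbl):
    n,l,s,c=cv2.connectedComponentsWithStats(mask.astype(np.uint8))
    i=1+np.argmax(s[1:,4]); p=P[l==i]; r=cv2.minAreaRect(p[:,:2].astype(np.float32)); print(lbl,r,np.median(p[:,2]),s[i]); return p
X,Y,Z=P[...,0],P[...,1],P[...,2]
box=(X>.4)&(X<.72)&(Y>-.34)&(Y<-.04)
rect(box&(abs(Z-.075)<.006),'lid')
rect(box&(abs(Z-.057)<.006),'lip')
rect(box&(abs(Z-.045)<.005),'ledge')
mb=(X>.36)&(X<.63)&(Y>.03)&(Y<.145)
p=rect(mb&(Z>.024),'handle')
p=rect(mb&(Z>.012)&(Z<.024)&(Y<.11),'blade')
rect((abs(Z-.03)<.006)&(X>.42)&(X<.68)&(Y>.25)&(Y<.52),'plate')
rect((Z>.055)&(Z<.08)&(X>.42)&(X<.70)&(Y>.25)&(Y<.52),'fence')
q=P[(abs(Z-.07)<.005)&(X>.6)&(X<.70)&(Y>.28)&(Y<.45)]; print('longfence top x',np.percentile(q[:,0],[2,50,98]),np.polyfit(q[:,1],q[:,0],1))
img=cv2.imread('pics/top0.png'); cv2.imwrite('pics/crop0.png',np.hstack([cv2.resize(img[160:290,255:320],(400,800))[:600],cv2.resize(img[120:260,350:490],(400,400),interpolation=2).repeat(1,0)[:400] if 0 else cv2.resize(img[120:260,350:490],(400,600))]))
E
```

```text
lid ((0.5738688111305237, -0.20434804260730743), (0.19029653072357178, 0.18068012595176697), 28.79193878173828) 0.07510051096611134 [ 367  129  118  120 7857]
lip ((0.5259475111961365, -0.11590258032083511), (0.1759330928325653, 0.022895123809576035), 28.73560333251953) 0.05783559289354981 [365 171  44  75 677]
ledge ((0.5434392094612122, -0.0981016457080841), (0.14391161501407623, 0.026016268879175186), 21.232219696044922) 0.04366426305469151 [356 169  34  65 248]
handle ((0.44806143641471863, 0.07136672735214233), (0.062217630445957184, 0.10392546653747559), 85.38199615478516) 0.02969915622219679 [278 223  13  49 463]
blade ((0.5489137768745422, 0.08384761214256287), (0.02505519799888134, 0.09461595118045807), 85.07981872558594) 0.01817492310599437 [281 180  15  44 499]
plate ((0.5495747327804565, 0.3851400911808014), (0.20158131420612335, 0.1896108090877533), 87.38490295410156) 0.029634628955513085 [  98  159  100   88 7574]
fence ((0.5791547298431396, 0.3841298222541809), (0.2012142837047577, 0.1178964152932167), 87.6027603149414) 0.06860527619192115 [ 90 155 103  58 885]
longfence top x [0.6265 0.6328 0.6392] [0.0438 0.6167]
```

View pics/crop0.png

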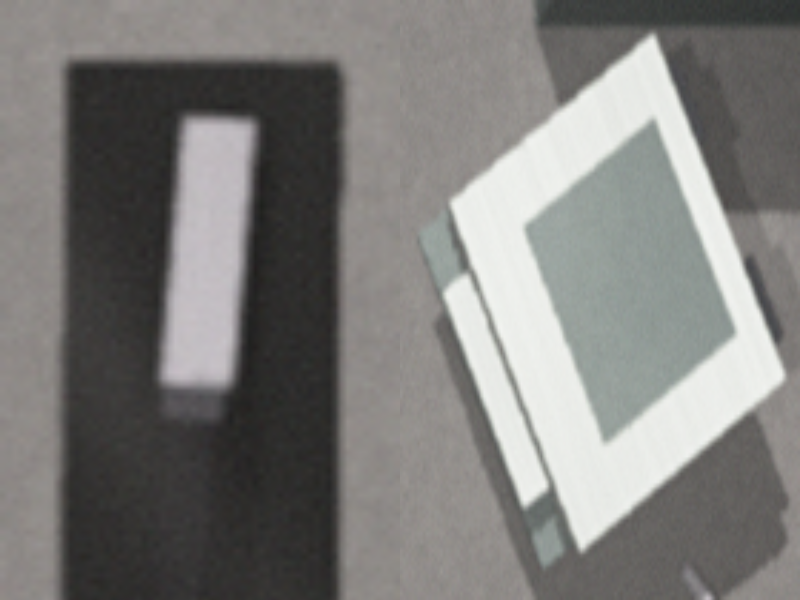

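```bash
python3 - <<'E'
from h import *
np.set_printoptions(precision=4,suppress=True)
P=cloud('top',np.load('pics/top0_d.npy'))
img=cv2.imread('pics/top0.png').mean(2)
X,Y,Z=P[...,0],P[...,1],P[...,2]
# colour based lid-rect at known z: segment bright>... intersect with plane
k=get_calibration('top');M=k['mtx'];R=k['R'];t=k['t'];C=-R.T@t
def plane(u,v,z):
    d=(np.linalg.inv(M)@np.stack([u,v,np.ones_like(u)])).T@R
    return C+d*((z-C[2])/d[:,2])[:,None]
for zz,lo,hi,nm in((.075,.070,.085,'lid'),(.058,.052,.064,'lip')):
    m=((Z>lo)&(Z<hi)&(X>.4)&(X<.72)&(Y>-.34)&(Y<-.04)).astype(np.uint8)
    m=cv2.morphologyEx(m,cv2.MORPH_OPEN,np.ones((3,3)))
    n,l,s,c=cv2.connectedComponentsWithStats(m); i=1+np.argmax(s[1:,4]); v,u=np.nonzero(l==i)
    W=plane(u.astype(float),v.astype(float),zz)[:,:2]
    r=cv2.minAreaRect(W.astype(np.float32)); print(nm,r)
    for a in(-61.2,):
        a=np.radians(a); ex=np.array([np.cos(a),np.sin(a)]);ey=np.array([-ex[1],ex[0]])
        px,py=W@ex,W@ey; print(np.percentile(px,[0,1,50,99,100]),np.percentile(py,[0,1,50,99,100]))
# principled yaw: fit lid left/right & front/back edges lines
a=np.radians(-61.2); ex=np.array([np.cos(a),np.sin(a)]);ey=np.array([-ex[1],ex[0]])
m=(Z>.070)&(Z<.085)&(X>.4)&(X<.72)&(Y>-.34)&(Y<-.04)
W=P[m][:,:2];px,py=W@ex,W@ey
bins=np.arange(np.percentile(py,5),np.percentile(py,95),.006)
f=[(b+.003,np.min(px[(py>=b)&(py<b+.006)]),np.max(px[(py>=b)&(py<b+.006)])) for b in bins]
f=np.array(f);print('front',np.polyfit(f[:,0],f[:,1],1),np.median(f[:,1]),'back',np.polyfit(f[:,0],f[:,2],1),np.median(f[:,2]))
bins=np.arange(np.percentile(px,8),np.percentile(px,92),.006)
f=np.array([(b+.003,np.min(py[(px>=b)&(px<b+.006)]),np.max(py[(px>=b)&(px<b+.006)])) for b in bins])
print('right',np.polyfit(f[:,0],f[:,1],1),np.median(f[:,1]),'left',np.polyfit(f[:,0],f[:,2],1),np.median(f[:,2]))
E
```

```text
lid ((0.5734790563583374, -0.20329070091247559), (0.1896345615386963, 0.17988954484462738), 28.718738555908203)
[0.3645 0.3667 0.4517 0.5403 0.5443] [0.3097 0.3117 0.404  0.4975 0.4995]
lip ((0.5257678627967834, -0.1162886843085289), (0.11960006505250931, 0.023720597848296165), 28.786746978759766)
[0.3433 0.3436 0.3551 0.3668 0.3671] [0.3449 0.3464 0.4045 0.4632 0.4645]
front [-0.0004  0.3658] 0.3656996564610042 back [0.4038 0.3907] 0.5440914245024894
right [-0.0014  0.3107] 0.3101563229375328 left [0.3682 0.3462] 0.49941406878907774
```

```bash
cat >> h.py <<'E'
from scipy.spatial.transform import Rotation as Ro
O=np.array([0.5717,-0.2008,0.]);CY=-61.25
def case(x,y,z,yaw=None):
    a=np.radians(CY);return O+np.array([np.cos(a)*x-np.sin(a)*y,np.sin(a)*x+np.cos(a)*y,z*1000*0+z])
def go(T,yaw):
    s=get_state(); p=s['tcp_pos'];R=Ro.from_euler('xyz',s['eef_rot'],degrees=True).as_matrix()
    d=R.T@(np.array(T)-p); y=np.degrees(np.arctan2(R[1,0],R[0,0])); 
    print('t',round(s['time_s'],2),'tcp',p.round(4),'rot',s['eef_rot'].round(1),'w',round(s['gripper_width'],4),'F',s['contact_force'].round(1),'j',s['joints'].round(0))
    print('-> slide',d.round(4),'roll',round(-((yaw-y+180)%360-180),1))
E
python3 - <<'E'
from h import *
go([.4867,.0891,.2],175.1)
E
```

```text
t 0.5 tcp [ 0.2689 -0.6191  0.2265] rot [ 180.    -0.  -156.5] w 0.0876 F [ 0.6 -0.7  0.8] j [-50.  21.   1.  -0. -70. -17.]
-> slide [-0.4819  0.5627  0.0266] roll 28.4
```

apply_moves(commands=[{"grip": 0,"slide": [-0.038,0.045,0],"roll": 6},{"grip": 0,"slide": [-0.076,0.09,0],"roll": 12},{"grip": 0,"slide": [-0.115,0.135,0],"roll": 18},{"grip": 0,"slide": [-0.153,0.18,0],"roll": 24},{"grip": 0,"slide": [-0.19,0.225,0],"roll": 28.4}], grip_force=50)

```text
time_s: 1.12
tcp_pos: [0.3539, -0.3354, 0.2269]
eef_rot: [-180.0, 0.1, 174.9]
contact_force: [1.1, 1.2, -0.0]
gripper_width: 0.0878
```

```bash
python3 -c "
from h import *
go([.4867,.0891,.15],175.1)"
```

```text
t 1.12 tcp [ 0.3539 -0.3354  0.2269] rot [-1.800e+02  1.000e-01  1.749e+02] w 0.0878 F [ 1.1  1.2 -0. ] j [-20.   3. -22.   0. -65. -75.]
-> slide [-0.0945  0.4346  0.0768] roll -0.2
```

apply_moves(commands=[{"grip": 0,"slide": [-0.012,0.058,0.005],"roll": 0},{"grip": 0,"slide": [-0.025,0.115,0.015],"roll": 0},{"grip": 0,"slide": [-0.038,0.172,0.025],"roll": 0},{"grip": 0,"slide": [-0.05,0.23,0.035],"roll": 0},{"grip": 0,"slide": [-0.063,0.287,0.045],"roll": 0}])

```text
time_s: 1.75
tcp_pos: [0.4413, -0.0545, 0.1819]
eef_rot: [180.0, 0.1, 175.1]
contact_force: [1.4, -0.3, 0.4]
gripper_width: 0.0876
```

apply_moves(commands=[{"grip": 0,"slide": [-0.012,0.05,0.01],"roll": 0},{"grip": 0,"slide": [-0.024,0.1,0.02],"roll": 0},{"grip": 0,"slide": [-0.031,0.147,0.03],"roll": 0},{"grip": 0,"slide": [-0.031,0.147,0.03],"roll": 0}])

```text
time_s: 2.25
tcp_pos: [0.4849, 0.0898, 0.1508]
eef_rot: [-180.0, -0.0, 175.3]
contact_force: [0.4, -0.5, 0.2]
gripper_width: 0.0874
```

```bash
python3 -c "
from h import *
go([.4867,.0891,.0075],175.1)"
```

```text
t 2.25 tcp [0.4849 0.0898 0.1508] rot [-180.    -0.   175.3] w 0.0874 F [ 0.4 -0.5  0.2] j [  33.    7.  -28.    0.  -55. -128.]
-> slide [-0.002  -0.0005  0.1433] roll 0.2
```

Joint 6 would come close to its limit in the slot pose, so I am turning the hand half a turn before grasping.

apply_moves(commands=[{"grip": 0,"slide": [0,0,0],"roll": -10.6},{"grip": 0,"slide": [0,0,0],"roll": -21.2},{"grip": 0,"slide": [0,0,0],"roll": -31.8},{"grip": 0,"slide": [0,0,0],"roll": -42.4},{"grip": 0,"slide": [0,0,0],"roll": -53}])

```text
time_s: 2.88
tcp_pos: [0.4843, 0.0866, 0.1519]
eef_rot: [-180.0, 0.0, -131.6]
contact_force: [-0.3, -0.6, -0.4]
gripper_width: 0.0875
```

apply_moves(commands=[{"grip": 0,"slide": [0,0,0],"roll": -10.6},{"grip": 0,"slide": [0,0,0],"roll": -21.2},{"grip": 0,"slide": [0,0,0],"roll": -31.8},{"grip": 0,"slide": [0,0,0],"roll": -42.4},{"grip": 0,"slide": [0,0,0],"roll": -53}])

```text
time_s: 3.5
tcp_pos: [0.4843, 0.0866, 0.1519]
eef_rot: [-180.0, 0.0, -78.6]
contact_force: [-0.6, -0.7, -0.1]
gripper_width: 0.0876
```

apply_moves(commands=[{"grip": 0,"slide": [0,0,0],"roll": -10.6},{"grip": 0,"slide": [0,0,0],"roll": -21.2},{"grip": 0,"slide": [0,0,0],"roll": -31.8},{"grip": 0,"slide": [0,0,0],"roll": -42.4},{"grip": 0,"slide": [0,0,0],"roll": -53}])

```text
time_s: 4.12
tcp_pos: [0.4843, 0.0866, 0.152]
eef_rot: [-180.0, -0.0, -25.6]
contact_force: [0.3, -0.0, 0.8]
gripper_width: 0.0877
```

apply_moves(commands=[{"grip": 0,"slide": [0,0,0],"roll": -10.4},{"grip": 0,"slide": [0,0,0],"roll": -20.8},{"grip": 0,"slide": [0,0,0],"roll": -20.8}])

```text
time_s: 4.5
tcp_pos: [0.4843, 0.0867, 0.1519]
eef_rot: [-180.0, -0.0, -5.2]
contact_force: [0.0, -0.2, -0.5]
gripper_width: 0.0878
```

```bash
python3 -c "
from h import *
go([.4867,.0891,.0075],-4.9)"
```

```text
t 4.5 tcp [0.4843 0.0867 0.1519] rot [-180.    -0.    -5.2] w 0.0878 F [ 0.  -0.2 -0.5] j [ 33.   7. -28.   0. -55.  52.]
-> slide [ 0.0021 -0.0025  0.1444] roll -0.3
```

apply_moves(commands=[{"grip": 0,"slide": [0.002,-0.0025,0.05],"roll": -0.3},{"grip": 0,"slide": [0.002,-0.0025,0.1],"roll": -0.3},{"grip": 0,"slide": [0.002,-0.0025,0.13],"roll": -0.3},{"grip": 0,"slide": [0.002,-0.0025,0.144],"roll": -0.3},{"grip": 0,"slide": [0.002,-0.0025,0.144],"roll": -0.3}])

```text
time_s: 5.12
tcp_pos: [0.4865, 0.0893, 0.0073]
eef_rot: [180.0, 0.1, -4.9]
contact_force: [-0.2, 0.1, 0.7]
gripper_width: 0.0877
```

```bash
python3 -c "
from h import *
go([.4867,.0891,.0075],-4.9);save('side','s1');save('top','t1')"
```

```text
t 5.12 tcp [0.4865 0.0893 0.0073] rot [ 1.8e+02  1.0e-01 -4.9e+00] w 0.0877 F [-0.2  0.1  0.7] j [ 33.  19. -37.   0. -34.  52.]
-> slide [ 0.0002  0.0002 -0.0002] roll -0.0
```

View pics/s1.png

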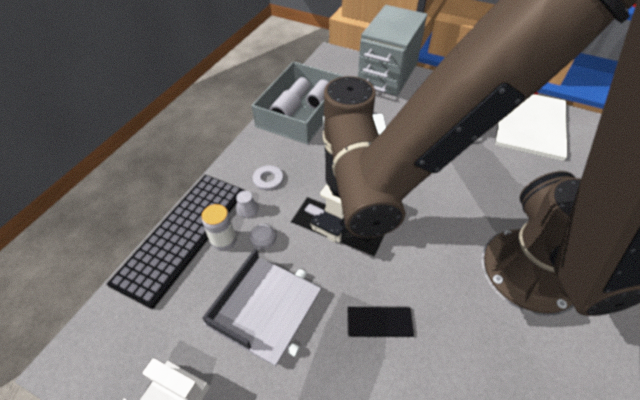

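View pics/t1.png

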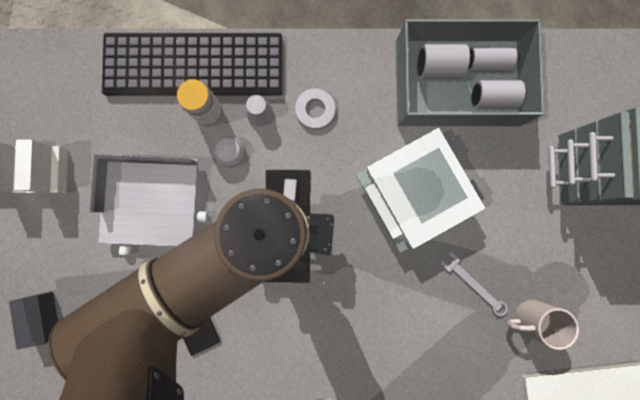

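The hand is centred over the handle, with the blade tip showing at (290,187). Now closing the jaws.

apply_moves(commands=[{"grip": 1,"slide": [0,0,0],"roll": 0},{"grip": 1,"slide": [0,0,0],"roll": 0},{"grip": 1,"slide": [0,0,0],"roll": 0},{"grip": 1,"slide": [0,0,0],"roll": 0},{"grip": 1,"slide": [0,0,0],"roll": 0}], grip_force=55)

```text
time_s: 5.85
tcp_pos: [0.4866, 0.0896, 0.0076]
eef_rot: [180.0, 0.0, -4.8]
contact_force: [-0.1, -1.1, -0.6]
gripper_width: 0.043
```

apply_moves(commands=[{"grip": 1,"slide": [0,0,-0.02],"roll": 0},{"grip": 1,"slide": [0,0,-0.06],"roll": 0},{"grip": 1,"slide": [0,0,-0.1],"roll": 0},{"grip": 1,"slide": [0,0,-0.1],"roll": 0}])

```text
time_s: 6.35
tcp_pos: [0.4885, 0.0907, 0.1106]
eef_rot: [-179.8, -0.3, -4.8]
contact_force: [-0.4, -0.0, 0.3]
gripper_width: 0.0038
```

```bash
python3 -c "
from h import *
T=case(-.255,0,.1);print(T)
go(T,CY);save('side','s2');save('top','t2')"
```

```text
[0.44904786 0.02276532 0.1       ]
t 6.35 tcp [0.4885 0.0907 0.1106] rot [-179.8   -0.3   -4.8] w 0.0038 F [-0.4 -0.   0.3] j [ 33.  10. -31.   0. -49.  52.]
-> slide [-0.0337  0.071   0.0102] roll 56.5
```

View pics/s2.png

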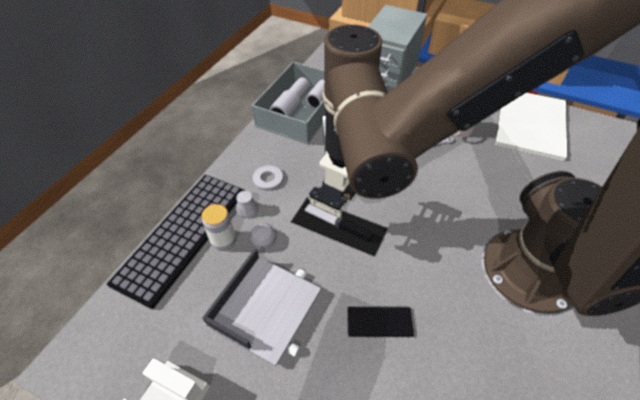

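I lifted before the jaws were shut. They were at 43 mm and still closing, and the blade is still on the mat at (335,222). I'll reopen, check the blade and regrip.

apply_moves(commands=[{"grip": 0.3,"slide": [0,0,0],"roll": 0},{"grip": 0.3,"slide": [0,0,0],"roll": 0},{"grip": 0.3,"slide": [0,0,0],"roll": 0},{"grip": 0.3,"slide": [0,0,0],"roll": 0},{"grip": 0.3,"slide": [0,0,0],"roll": 0}])

```text
time_s: 7.08
tcp_pos: [0.4866, 0.0896, 0.1075]
eef_rot: [180.0, 0.0, -4.8]
contact_force: [-0.2, 0.2, 0.1]
gripper_width: 0.0453
```

```bash
python3 - <<'E'
from h import *
P0=cloud('top',np.load('pics/top0_d.npy'))
p,d=save('top','t3');P=cloud('top',d)
ps,ds=save('side','s3');a=cv2.imread('pics/side0.png');b=cv2.imread('pics/s3.png')
S0=cloud('side',np.load('pics/side0_d.npy'));S=cloud('side',ds)
for Q in(S0,S):
  m=(Q[...,0]>.515)&(Q[...,0]<.64)&(Q[...,1]>.05)&(Q[...,1]<.13)&(Q[...,2]>.012)&(Q[...,2]<.03)
  q=Q[m];print(len(q),cv2.minAreaRect(q[:,:2].astype(np.float32)),np.median(q,0),np.percentile(q[:,0],[95,99]))
Q=P;m=(Q[...,0]>.515)&(Q[...,0]<.64)&(Q[...,1]>.05)&(Q[...,1]<.13)&(Q[...,2]>.012)&(Q[...,2]<.024)
q=Q[m];print(len(q),np.median(q,0),np.percentile(q[:,0],[95,99]))
go([.4867,.0893,.0073],-4.9)
cv2.imwrite('pics/cmp.png',cv2.resize(np.hstack([a[190:260,280:400],b[190:260,280:400]]),(800,240)))
E
```

```text
234 ((0.556644082069397, 0.08309323340654373), (0.028338313102722168, 0.08345858752727509), 86.9959716796875) [0.55641617 0.08384583 0.01959619] [0.59297758 0.59723209]
237 ((0.5567318797111511, 0.08410471677780151), (0.03073636069893837, 0.08407704532146454), 83.38135528564453) [0.55597115 0.0841042  0.01960178] [0.5933368  0.59706401]
184 [0.57933614 0.07938282 0.01816125] [0.59481154 0.59507084]
t 7.17 tcp [0.4866 0.0896 0.1075] rot [180.    0.   -4.8] w 0.0535 F [0.7 0.2 0.5] j [ 33.  10. -31.  -0. -49.  52.]
-> slide [1.000e-04 3.000e-04 1.002e-01] roll 0.1
```

View pics/cmp.png

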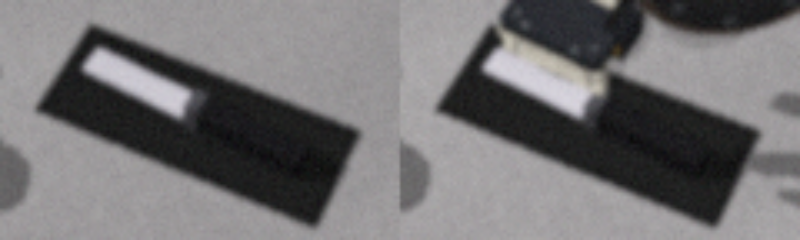

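Left and right crops match, so the blade hasn't moved. Going down again and closing for longer.

apply_moves(commands=[{"grip": 0.3,"slide": [0,0,0.05],"roll": 0},{"grip": 0.3,"slide": [0,0,0.085],"roll": 0},{"grip": 0.3,"slide": [0,0,0.1],"roll": 0},{"grip": 0.3,"slide": [0,0,0.1],"roll": 0},{"grip": 1,"slide": [0,0,0.1],"roll": 0}], grip_force=55)

```text
time_s: 7.8
tcp_pos: [0.4871, 0.0899, 0.0082]
eef_rot: [-180.0, -0.0, -4.8]
contact_force: [0.0, -0.6, -0.1]
gripper_width: 0.0559
```

apply_moves(commands=[{"grip": 1,"slide": [0,0,0],"roll": 0},{"grip": 1,"slide": [0,0,0],"roll": 0},{"grip": 1,"slide": [0,0,0],"roll": 0},{"grip": 1,"slide": [0,0,0],"roll": 0},{"grip": 1,"slide": [0,0,0],"roll": 0}])

```text
time_s: 8.43
tcp_pos: [0.4867, 0.0897, 0.0078]
eef_rot: [-180.0, -0.0, -4.8]
contact_force: [-1.5, -0.5, 5.7]
gripper_width: 0.0195
```

apply_moves(commands=[{"grip": 1,"slide": [0,0,0],"roll": 0},{"grip": 1,"slide": [0,0,0],"roll": 0}])

```text
time_s: 8.68
tcp_pos: [0.4867, 0.0896, 0.0078]
eef_rot: [-180.0, -0.0, -4.8]
contact_force: [-2.2, -0.7, 6.0]
gripper_width: 0.0197
```

apply_moves(commands=[{"grip": 1,"slide": [0,0,-0.02],"roll": 0},{"grip": 1,"slide": [0,0,-0.06],"roll": 0},{"grip": 1,"slide": [0,0,-0.09],"roll": 0},{"grip": 1,"slide": [0,0,-0.09],"roll": 0}])

```text
time_s: 9.18
tcp_pos: [0.4879, 0.0904, 0.0995]
eef_rot: [-179.8, -0.2, -4.8]
contact_force: [-0.9, 0.0, -1.3]
gripper_width: 0.0195
```

```bash
python3 - <<'E'
from h import *
np.set_printoptions(precision=4,suppress=True)
T=case(-.255,0,.1);print(T)
go(T,CY);p,d=save('side','s4');q,e=save('top','t4')
for n,D in(('side',d),('top',e)):
  S=cloud(n,D)
  m=(S[...,0]>.53)&(S[...,0]<.63)&(S[...,1]>.05)&(S[...,1]<.13)&(S[...,2]>.05)&(S[...,2]<.15)
  w=S[m];print(n,len(w),np.polyfit(w[:,0],w[:,2],1),np.polyfit(w[:,0],w[:,1],1),w.min(0),w.max(0), np.median(w,0))
E
```

```text
[0.449  0.0228 0.1   ]
t 9.18 tcp [0.4879 0.0904 0.0995] rot [-179.8   -0.2   -4.8] w 0.0195 F [-0.9  0.  -1.3] j [ 33.  11. -31.   0. -47.  52.]
-> slide [-0.033   0.0706 -0.0008] roll 56.4
side 108 [-0.0049  0.1145] [0.1147 0.0152] [0.5557 0.0691 0.109 ] [0.5996 0.0961 0.1154] [0.5816 0.0813 0.1116]
top 256 [-0.0158  0.1177] [0.0504 0.0521] [0.549  0.0688 0.1056] [0.5962 0.0943 0.1121] [0.5765 0.0805 0.1086]
```

View pics/s4.png

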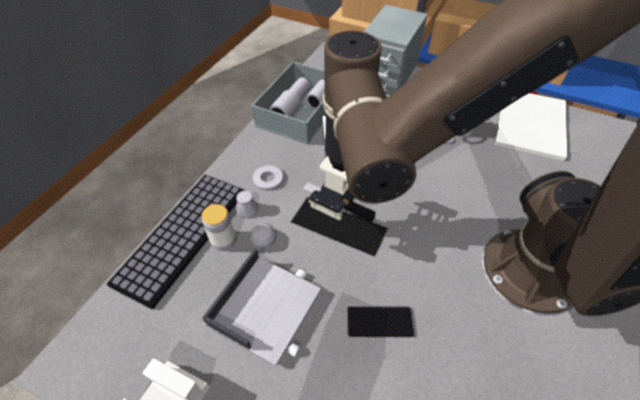

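apply_moves(commands=[{"grip": 1,"slide": [-0.012,0.012,0],"roll": 9.5},{"grip": 1,"slide": [-0.024,0.024,0],"roll": 19},{"grip": 1,"slide": [-0.033,0.04,0],"roll": 28.5},{"grip": 1,"slide": [-0.033,0.055,0],"roll": 38},{"grip": 1,"slide": [-0.033,0.07,0],"roll": 47.5}])

```text
time_s: 9.9
tcp_pos: [0.4467, 0.0219, 0.0962]
eef_rot: [179.9, 0.0, -52.6]
contact_force: [0.2, 0.5, -1.4]
gripper_width: 0.0198
```

apply_moves(commands=[{"grip": 1,"slide": [0,0,0.01],"roll": 8.9},{"grip": 1,"slide": [0,0,0.02],"roll": 8.9},{"grip": 1,"slide": [0,0,0.02],"roll": 8.9}])

```text
time_s: 10.28
tcp_pos: [0.4468, 0.0222, 0.0761]
eef_rot: [179.8, 0.0, -61.0]
contact_force: [-0.3, -0.2, -0.6]
gripper_width: 0.0197
```

```bash
python3 - <<'E'
from h import *
go(case(-.255,0,.0395),CY);p,d=save('side','s5');q,e=save('top','t5')
E
```

```text
t 10.28 tcp [0.4468 0.0222 0.0761] rot [179.8   0.  -61. ] w 0.0197 F [-0.3 -0.2 -0.6] j [ 28.   9. -38.  -0. -43.   1.]
-> slide [ 0.0006 -0.0023  0.0366] roll 0.2
```

View pics/s5.png

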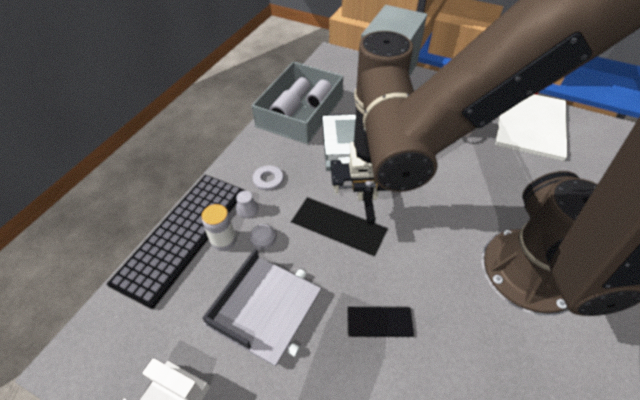

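View pics/t5.png

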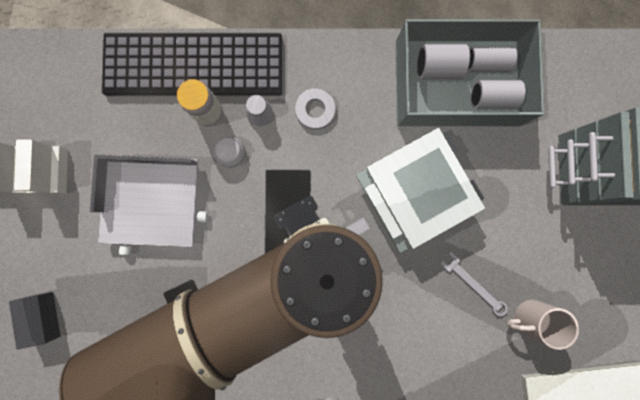

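The blade tip, around (362,225), points at the lip centre. I'll lower to slot height and check the blade's height before inserting.

apply_moves(commands=[{"grip": 1,"slide": [0.0,-0.0023,0.0366],"roll": 0.2},{"grip": 1,"slide": [0.02,-0.0023,0.0366],"roll": 0.2},{"grip": 1,"slide": [0.02,-0.0023,0.0366],"roll": 0.2},{"grip": 1,"slide": [0.02,-0.0023,0.0366],"roll": 0.2}])

```text
time_s: 10.88
tcp_pos: [0.4597, 0.0065, 0.0412]
eef_rot: [-180.0, -0.0, -61.4]
contact_force: [-0.1, 0.9, -1.4]
gripper_width: 0.0199
```

```bash
python3 - <<'E'
from h import *
np.set_printoptions(precision=4,suppress=True)
go(case(-.199,0,.0395),CY)
for n in('top','side'):
  p,d=save(n,n[0]+'6');S=cloud(n,d)-O
  a=np.radians(CY);c,s=np.cos(a),np.sin(a)
  Q=np.stack([S[...,0]*c+S[...,1]*s,-S[...,0]*s+S[...,1]*c,S[...,2]],-1)
  m=(Q[...,0]>-.18)&(Q[...,0]<-.11)&(abs(Q[...,1])<.03)&(Q[...,2]>.03)&(Q[...,2]<.07)
  w=Q[m];print(n,len(w),np.median(w,0),w.min(0),w.max(0),np.polyfit(w[:,0],w[:,2],1),np.polyfit(w[:,0],w[:,1],1))
  m=(Q[...,0]>-.104)&(Q[...,0]<-.088)&(abs(Q[...,1])<.055)&(Q[...,2]>.04)&(Q[...,2]<.07)
  print('lip z',np.median(Q[m],0))
E
```

```text
t 10.88 tcp [0.4597 0.0065 0.0412] rot [-180.    -0.   -61.4] w 0.0199 F [-0.1  0.9 -1.4] j [ 25.  13. -39.  -0. -38.   3.]
-> slide [0.0366 0.0014 0.0017] roll -0.1
top 65 [-0.1302  0.0036  0.0516] [-0.1423 -0.0124  0.0462] [-0.1246  0.012   0.0551] [-0.0359  0.0469] [-0.6995 -0.0892]
lip z [-0.0959 -0.0001  0.0577]
  return _methods._mean(a, axis=axis, dtype=dtype,
  ret = um.true_divide(
Traceback (most recent call last):
ValueError: zero-size array to reduction operation minimum which has no identity
```

Blade axis is at z about 50 mm, the slot centre is 49 mm, and y is centred. Inserting.

apply_moves(commands=[{"grip": 1,"slide": [0.006,0.001,0.0015],"roll": 0},{"grip": 1,"slide": [0.015,0.001,0.0015],"roll": 0},{"grip": 1,"slide": [0.025,0.001,0.0015],"roll": 0},{"grip": 1,"slide": [0.034,0.001,0.0015],"roll": 0},{"grip": 1,"slide": [0.034,0.001,0.0015],"roll": 0}])

```text
time_s: 11.6
tcp_pos: [0.4752, -0.0248, 0.0393]
eef_rot: [180.0, -0.0, -61.5]
contact_force: [-1.4, -0.2, -0.8]
gripper_width: 0.0194
```

```bash
python3 - <<'E'
from h import *
go(case(-.199,0,.0395),CY)
save('side','s7');save('top','t7')
a=cv2.imread('pics/s7.png')[90:220,290:450];b=cv2.imread('pics/t7.png')[120:300,270:500]
cv2.imwrite('pics/c7.png',np.hstack([cv2.resize(a,(400,325)),cv2.resize(b,(400,325))]))
E
```

```text
t 11.6 tcp [ 0.4752 -0.0248  0.0393] rot [180.   -0.  -61.5] w 0.0194 F [-1.4 -0.2 -0.8] j [ 21.  14. -37.   0. -38.   8.]
-> slide [ 0.0017  0.     -0.0002] roll -0.2
```

View pics/c7.png

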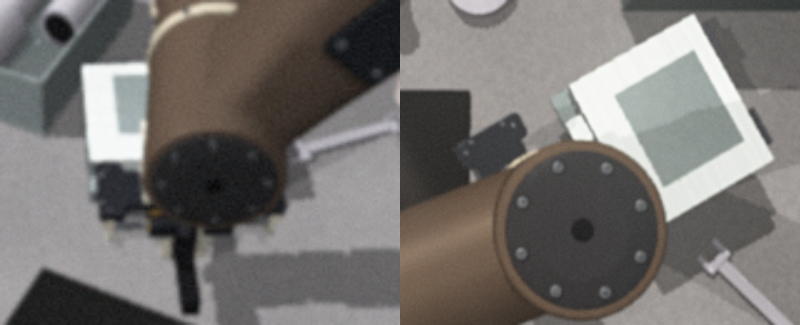

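apply_moves(commands=[{"grip": 1,"slide": [0,0,-0.004],"roll": 0},{"grip": 1,"slide": [0,0,-0.008],"roll": 0},{"grip": 1,"slide": [0,0,-0.012],"roll": 0},{"grip": 1,"slide": [0,0,-0.016],"roll": 0},{"grip": 1,"slide": [0,0,-0.016],"roll": 0}])

```text
time_s: 12.32
tcp_pos: [0.4749, -0.024, 0.0558]
eef_rot: [-180.0, -0.0, -61.4]
contact_force: [-1.2, 0.6, -2.8]
gripper_width: 0.0197
```

```bash
cat >> h.py <<'E'
def lid(tag):
  p,d=save('top',tag);S=cloud('top',d)-O;a=np.radians(CY);c,s=np.cos(a),np.sin(a)
  Q=np.stack([S[...,0]*c+S[...,1]*s,-S[...,0]*s+S[...,1]*c,S[...,2]],-1)
  m=(Q[...,0]>-.08)&(Q[...,0]<.08)&(Q[...,1]>-.0)&(Q[...,1]<.09)&(Q[...,2]>.06)&(Q[...,2]<.115)
  w=Q[m];A=np.c_[w,np.ones(len(w))][:,[0,1,3]]
  f=lambda: np.linalg.lstsq(A,w[:,2],rcond=None)[0]
  k=f()
  for _ in range(3):
    g=abs(A@k-w[:,2])<.005;A,w=A[g],w[g];k=f()
  print('lid angle',-np.arctan(k[0]),'n',len(w)); return Q
E
python3 - <<'E'
from h import *
lid('t8');go(case(-.199,0,.0555),CY)
E
```

```text
lid angle 0.06864686278473929 n 3311
t 12.38 tcp [ 0.475  -0.0241  0.0557] rot [-180.    -0.   -61.4] w 0.0197 F [-0.9  1.2 -1.2] j [ 21.  13. -37.   0. -41.   8.]
-> slide [0.0024 0.0002 0.0002] roll -0.2
```

The lid is following, at 0.069 rad. Lifting further.

apply_moves(commands=[{"grip": 1,"slide": [0,0,-0.003],"roll": 0},{"grip": 1,"slide": [0,0,-0.006],"roll": 0},{"grip": 1,"slide": [0,0,-0.008],"roll": 0},{"grip": 1,"slide": [0,0,-0.008],"roll": 0},{"grip": 1,"slide": [0,0,-0.008],"roll": 0}])

```text
time_s: 13.0
tcp_pos: [0.4749, -0.0241, 0.0635]
eef_rot: [-180.0, -0.0, -61.4]
contact_force: [-0.6, 0.7, -2.7]
gripper_width: 0.0197
```

```bash
python3 - <<'E'
from h import *
lid('t9');go(case(-.199,0,.0555),CY)
E
```

```text
lid angle 0.11236804358927588 n 3280
t 13.05 tcp [ 0.475  -0.0241  0.0635] rot [-180.    -0.   -61.4] w 0.0196 F [-0.1  1.6 -3. ] j [ 21.  12. -36.   0. -42.   8.]
-> slide [0.0024 0.0002 0.008 ] roll -0.2
```

apply_moves(commands=[{"grip": 1,"slide": [0,0,-0.002],"roll": 0},{"grip": 1,"slide": [0,0,-0.002],"roll": 0},{"grip": 1,"slide": [0,0,-0.002],"roll": 0}])

```text
time_s: 13.42
tcp_pos: [0.4749, -0.0242, 0.0655]
eef_rot: [-180.0, -0.0, -61.4]
contact_force: [-0.2, -1.0, -4.2]
gripper_width: 0.0199
```

```bash
python3 - <<'E'
from h import *
lid('t10');go(case(-.199,0,.0555),CY)
E
```

```text
lid angle 0.12047757493810915 n 3288
t 13.47 tcp [ 0.4749 -0.0241  0.0654] rot [180.   -0.  -61.4] w 0.0194 F [ 0.4  0.7 -5. ] j [ 21.  12. -36.   0. -42.   8.]
-> slide [0.0024 0.0001 0.0099] roll -0.2
```

Lid is at the catch (0.12 rad). Backing out and lowering.

apply_moves(commands=[{"grip": 1,"slide": [0,0,0.003],"roll": 0},{"grip": 1,"slide": [-0.02,0,0.004],"roll": 0},{"grip": 1,"slide": [-0.036,0,0.004],"roll": 0},{"grip": 1,"slide": [-0.036,0,0.02],"roll": 0},{"grip": 1,"slide": [-0.036,0,0.02],"roll": 0}])

```text
time_s: 14.1
tcp_pos: [0.4572, 0.0074, 0.0449]
eef_rot: [179.9, -0.0, -61.4]
contact_force: [1.4, 0.0, 0.1]
gripper_width: 0.0196
```

```bash
python3 - <<'E'
from h import *
np.set_printoptions(precision=4,suppress=True)
Q=lid('t11');go(case(-.16,0,.0465),CY)
m=(Q[...,0]>-.15)&(Q[...,0]<-.112)&(abs(Q[...,1])<.03)&(Q[...,2]>.04)&(Q[...,2]<.075)
w=Q[m];print(len(w),np.median(w,0),w.min(0),w.max(0))
for r in w[::4]:print(r)
E
```

```text
lid angle 0.12016671051562967 n 3334
t 14.15 tcp [0.4577 0.0074 0.0454] rot [180.   -0.  -61.4] w 0.0199 F [-0.1  0.  -1.2] j [ 26.  12. -39.   0. -38.   3.]
-> slide [ 0.0774 -0.     -0.0011] roll -0.1
75 [-0.1329  0.0014  0.0553] [-0.1454 -0.0139  0.0528] [-0.1265  0.0105  0.0591]
[-0.1289  0.0104  0.0571]
[-0.1297  0.0085  0.0557]
[-0.1323  0.0076  0.0539]
[-0.1409  0.01    0.0561]
[-0.1332  0.0058  0.0533]
[-0.1454  0.0101  0.0545]
[-0.1384  0.0062  0.0567]
[-0.1308  0.002   0.055 ]
[-0.1428  0.0063  0.0547]
[-0.1357  0.0023  0.0566]
[-0.1284 -0.0017  0.0566]
[-0.1366  0.0005  0.0557]
[-0.1293 -0.0036  0.0558]
[-0.1359 -0.0024  0.0559]
[-0.1282 -0.0066  0.0535]
[-0.1331 -0.0062  0.0552]
[-0.1358 -0.0071  0.054 ]
[-0.1286 -0.0111  0.055 ]
[-0.1301 -0.0127  0.0577]
```

Blade is level, with its axis at z 54 mm. Going in under the apron towards the pad.

apply_moves(commands=[{"grip": 1,"slide": [0.015,0,-0.001],"roll": 0},{"grip": 1,"slide": [0.03,0,-0.001],"roll": 0},{"grip": 1,"slide": [0.045,0,-0.001],"roll": 0},{"grip": 1,"slide": [0.054,0,-0.001],"roll": 0},{"grip": 1,"slide": [0.054,0,-0.001],"roll": 0}])

```text
time_s: 14.78
tcp_pos: [0.4837, -0.0407, 0.0463]
eef_rot: [180.0, 0.0, -61.5]
contact_force: [0.2, -0.0, -1.5]
gripper_width: 0.0194
```

apply_moves(commands=[{"grip": 1,"slide": [0.006,0,0],"roll": 0},{"grip": 1,"slide": [0.012,0,0],"roll": 0},{"grip": 1,"slide": [0.018,0,0],"roll": 0},{"grip": 1,"slide": [0.021,0,0],"roll": 0},{"grip": 1,"slide": [0.021,0,0],"roll": 0}])

```text
time_s: 15.4
tcp_pos: [0.4933, -0.0584, 0.0463]
eef_rot: [180.0, 0.0, -61.4]
contact_force: [-2.6, 5.0, -0.4]
gripper_width: 0.02
```

```bash
python3 - <<'E'
from h import *
np.set_printoptions(precision=4,suppress=True)
Q=lid('t12');go(case(-.16,0,.0465),CY);go(case(-.16,0,.0465),CY)
E
```

```text
lid angle 0.12277808862858615 n 2552
t 15.45 tcp [ 0.4933 -0.0583  0.0463] rot [180.    0.  -61.4] w 0.0195 F [-2.6  3.6 -1.1] j [ 16.  15. -34.  -0. -40.  13.]
-> slide [ 0.0026 -0.0002 -0.0002] roll -0.2
t 15.45 tcp [ 0.4933 -0.0583  0.0463] rot [180.    0.  -61.4] w 0.0195 F [-2.6  3.6 -1.1] j [ 16.  15. -34.  -0. -40.  13.]
-> slide [ 0.0026 -0.0002 -0.0002] roll -0.2
```

Reaction is about 5 N, so the catch is pushed back about 15 mm. Now lifting quickly while pushing.

apply_moves(commands=[{"grip": 1,"slide": [0.001,0,-0.006],"roll": 0},{"grip": 1,"slide": [0.0015,0,-0.03],"roll": 0},{"grip": 1,"slide": [0.0015,0,-0.06],"roll": 0},{"grip": 1,"slide": [0.002,0,-0.08],"roll": 0},{"grip": 1,"slide": [0.002,0,-0.08],"roll": 0}])

```text
time_s: 16.08
tcp_pos: [0.4958, -0.0601, 0.1278]
eef_rot: [-179.8, -0.1, -61.4]
contact_force: [0.2, -0.2, -1.7]
gripper_width: 0.0197
```

```bash
python3 - <<'E'
from h import *
np.set_printoptions(precision=4,suppress=True)
go(case(-.16,0,.0465),CY);save('side','s13');save('top','t13')
E
```

```text
t 16.07 tcp [ 0.4958 -0.0601  0.1278] rot [-179.8   -0.1  -61.4] w 0.0197 F [ 0.2 -0.2 -1.7] j [ 16.   9. -29.   0. -52.  13.]
-> slide [-0.0003  0.0014  0.0813] roll -0.2
```

View pics/s13.png

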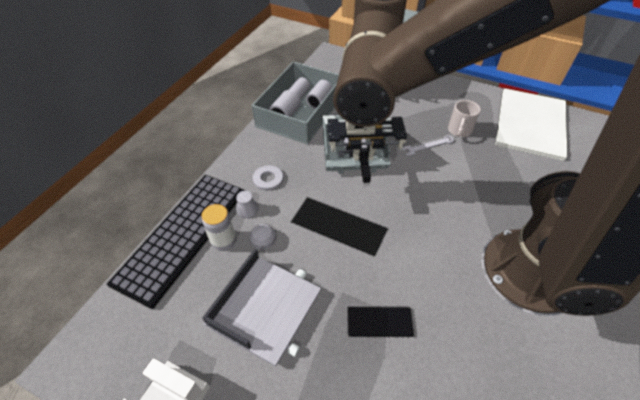

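View pics/t13.png

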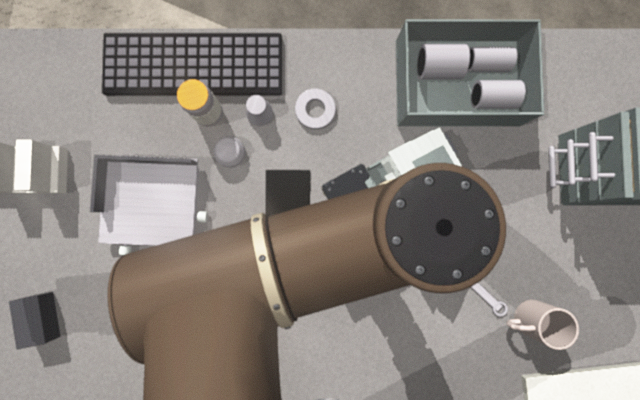

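```bash
python3 - <<'E'
from h import *
a=cv2.imread('pics/s13.png')[70:190,300:430];b=cv2.imread('pics/t13.png')[110:260,310:500]
cv2.imwrite('pics/c13.png',np.hstack([cv2.resize(a,(400,370),interpolation=2),cv2.resize(b,(400,370),interpolation=2)]))
S=cloud('top',np.load('pics/t13_d.npy'))-O;a=np.radians(CY);c,s=np.cos(a),np.sin(a)
Q=np.stack([S[...,0]*c+S[...,1]*s,-S[...,0]*s+S[...,1]*c,S[...,2]],-1)
m=(abs(Q[...,0])<.12)&(Q[...,1]>.05)&(Q[...,1]<.094)&(Q[...,2]>.03)&(Q[...,2]<.2)
w=Q[m];
for lo in np.arange(-.12,.12,.02):
  q=w[(w[:,0]>=lo)&(w[:,0]<lo+.02)];print(round(lo,3),len(q),np.percentile(q[:,2],[5,50,95]).round(3) if len(q) else '')
E
```

```text
-0.12 0 
-0.1 93 [0.042 0.044 0.165]
-0.08 223 [0.068 0.153 0.161]
-0.06 253 [0.156 0.162 0.167]
-0.04 203 [0.144 0.15  0.156]
-0.02 190 [0.131 0.137 0.144]
0.0 182 [0.118 0.124 0.13 ]
0.02 168 [0.105 0.111 0.117]
0.04 162 [0.092 0.098 0.104]
0.06 151 [0.079 0.085 0.091]
0.08 90 [0.073 0.076 0.078]
0.1 0
```

View pics/c13.png

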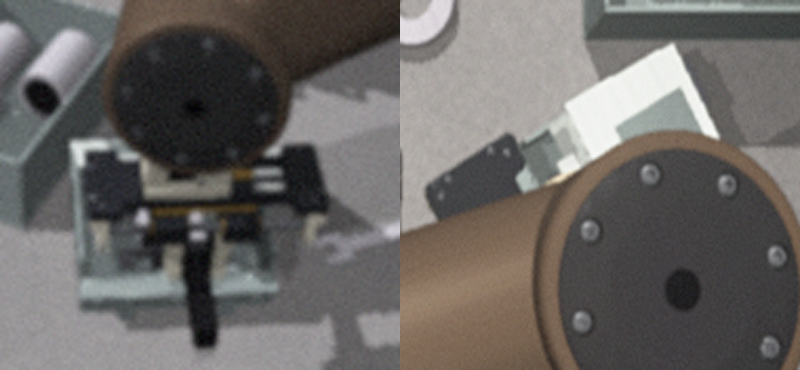

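The lid has passed the catch and stands at about 0.57 rad. Swinging it open along the arc.

apply_moves(commands=[{"grip": 1,"slide": [0.005,0,-0.015],"roll": 0},{"grip": 1,"slide": [0.01,0,-0.03],"roll": 0},{"grip": 1,"slide": [0.022,0,-0.045],"roll": 0},{"grip": 1,"slide": [0.036,0,-0.06],"roll": 0},{"grip": 1,"slide": [0.055,0,-0.065],"roll": 0}])

```text
time_s: 16.8
tcp_pos: [0.5213, -0.1087, 0.1919]
eef_rot: [-180.0, 0.0, -61.4]
contact_force: [0.0, 1.3, -3.3]
gripper_width: 0.0197
```

```bash
cat >>h.py <<'E'
def tocase(S):
  S=S-O;a=np.radians(CY);c,s=np.cos(a),np.sin(a)
  return np.stack([S[...,0]*c+S[...,1]*s,-S[...,0]*s+S[...,1]*c,S[...,2]],-1)
E
python3 - <<'E'
from h import *
go(case(-.16,0,.0465),CY);s=get_state();print(tocase(s['tcp_pos']))
for n in('side','top'):
  p,d=save(n,n[0]+'14');Q=tocase(cloud(n,d))
  m=(abs(Q[...,0])<.15)&(abs(Q[...,1])>.05)&(abs(Q[...,1])<.094)&(Q[...,2]>.08)&(Q[...,2]<.28);w=Q[m]
  for lo in np.arange(.08,.28,.02):
    q=w[(w[:,2]>=lo)&(w[:,2]<lo+.02)];print(n,round(lo,3),len(q),np.percentile(q[:,0],[5,50,95]).round(3) if len(q) else '')
E
```

```text
t 16.8 tcp [ 0.5213 -0.1087  0.1919] rot [-180.     0.   -61.4] w 0.0197 F [ 0.   1.3 -3.3] j [  9.   9. -20.  -0. -61.  19.]
-> slide [-0.055   0.0003  0.1454] roll -0.1
[-1.04987658e-01  1.00641636e-04  1.91912709e-01]
side 0.08 30 [0.071 0.078 0.142]
side 0.1 24 [0.059 0.064 0.07 ]
side 0.12 19 [0.047 0.05  0.055]
side 0.14 20 [0.037 0.041 0.045]
side 0.16 8 [-0.032  0.029  0.034]
side 0.18 26 [-0.037 -0.02   0.019]
side 0.2 23 [-0.024 -0.019  0.006]
side 0.22 6 [-0.001  0.001  0.002]
side 0.24 1 [-0.139 -0.139 -0.139]
side 0.26 168 [-0.144 -0.135 -0.078]
top 0.08 43 [0.073 0.14  0.148]
top 0.1 12 [0.061 0.066 0.071]
top 0.12 13 [0.05  0.053 0.059]
top 0.14 14 [0.04  0.044 0.048]
top 0.16 18 [0.027 0.032 0.037]
top 0.18 19 [0.016 0.02  0.025]
top 0.2 81 [-0.016 -0.001  0.012]
top 0.22 5 [0.002 0.002 0.002]
top 0.24 0 
top 0.26 1 [-0.142 -0.142 -0.142]
```

View pics/s14.png

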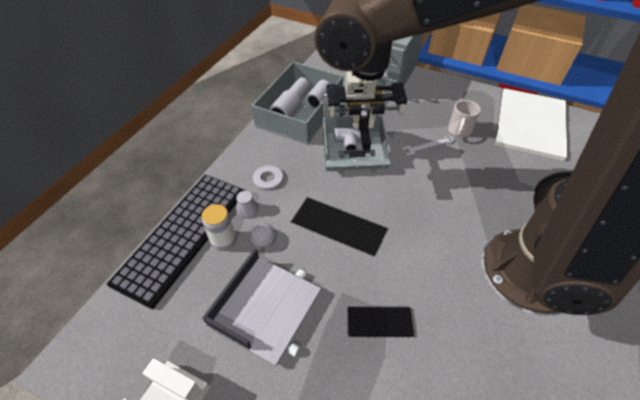

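The lid is at about 1.05 rad and the tee shows inside at (347,138). Pushing on at this height.

apply_moves(commands=[{"grip": 1,"slide": [0.022,0,0],"roll": 0},{"grip": 1,"slide": [0.044,0,0],"roll": 0},{"grip": 1,"slide": [0.064,0,0],"roll": 0},{"grip": 1,"slide": [0.082,0,0],"roll": 0},{"grip": 1,"slide": [0.1,0,0],"roll": 0}])

```text
time_s: 17.52
tcp_pos: [0.5689, -0.197, 0.191]
eef_rot: [180.0, 0.0, -61.4]
contact_force: [-0.0, 2.3, -2.1]
gripper_width: 0.0199
```

apply_moves(commands=[{"grip": 1,"slide": [0.01,0,0],"roll": 0},{"grip": 1,"slide": [0.018,0,0],"roll": 0},{"grip": 1,"slide": [0.018,0,0],"roll": 0}])

```text
time_s: 17.9
tcp_pos: [0.5776, -0.2126, 0.1916]
eef_rot: [-180.0, -0.0, -61.4]
contact_force: [-0.2, -0.1, -1.7]
gripper_width: 0.0197
```

```bash
python3 - <<'E'
from h import *
go(case(-.16,0,.0465),CY);s=get_state();print(tocase(s['tcp_pos']))
for n in('side','top'):
  p,d=save(n,n[0]+'15');Q=tocase(cloud(n,d))
  m=(Q[...,0]<.2)&(Q[...,0]>.02)&(abs(Q[...,1])>.05)&(abs(Q[...,1])<.094)&(Q[...,2]>.08)&(Q[...,2]<.28);w=Q[m]
  for lo in np.arange(.08,.28,.02):
    q=w[(w[:,2]>=lo)&(w[:,2]<lo+.02)];print(n,round(lo,3),len(q),np.percentile(q[:,0],[5,50,95]).round(3) if len(q) else '')
E
```

```text
t 17.9 tcp [ 0.5776 -0.2126  0.1916] rot [-180.    -0.   -61.4] w 0.0197 F [-0.2 -0.1 -1.7] j [ -2.  16. -10.   0. -64.  31.]
-> slide [-1.733e-01  1.000e-04  1.449e-01] roll -0.2
[ 0.01324056 -0.00048116  0.19156324]
side 0.08 174 [0.086 0.091 0.096]
side 0.1 179 [0.093 0.097 0.103]
side 0.12 184 [0.098 0.104 0.109]
side 0.14 189 [0.105 0.11  0.115]
side 0.16 110 [0.111 0.115 0.12 ]
side 0.18 75 [0.12  0.124 0.127]
side 0.2 13 [0.109 0.128 0.136]
side 0.22 26 [0.083 0.133 0.135]
side 0.24 29 [0.123 0.126 0.131]
side 0.26 20 [0.036 0.041 0.129]
top 0.08 58 [0.089 0.092 0.094]
top 0.1 81 [0.094 0.097 0.101]
top 0.12 51 [0.1   0.102 0.104]
top 0.14 5 [0.112 0.113 0.113]
top 0.16 21 [0.113 0.115 0.118]
top 0.18 11 [0.119 0.121 0.125]
top 0.2 0 
top 0.22 0 
top 0.24 1 [0.11 0.11 0.11]
top 0.26 29 [0.036 0.037 0.038]
```

View pics/s15.png

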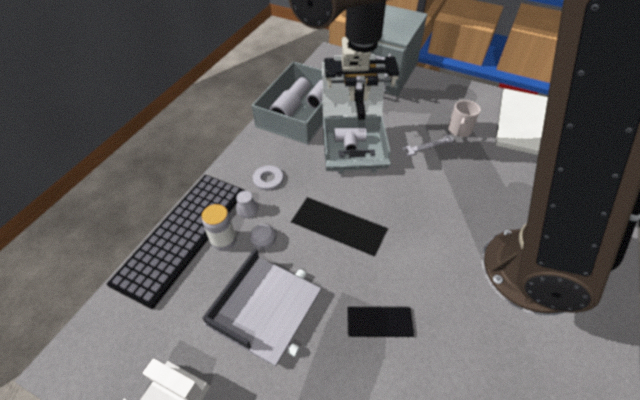

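Lid slope gives about 1.89 rad, so it is fully open. Retracting and returning the blade to the mat.

apply_moves(commands=[{"grip": 1,"slide": [-0.04,0,0],"roll": 0},{"grip": 1,"slide": [-0.095,0,0],"roll": 0},{"grip": 1,"slide": [-0.15,0,0],"roll": 0},{"grip": 1,"slide": [-0.2,0,0],"roll": -10},{"grip": 1,"slide": [-0.22,0,0.02],"roll": -20}])

```text
time_s: 18.62
tcp_pos: [0.4721, -0.0166, 0.1733]
eef_rot: [-179.7, -0.2, -40.9]
contact_force: [-0.3, -0.1, -1.9]
gripper_width: 0.0195
```

```bash
python3 - <<'E'
from h import *
go([.4867,.0895,.1],-4.9)
E
```

```text
t 18.62 tcp [ 0.4721 -0.0166  0.1733] rot [-179.7   -0.2  -40.9] w 0.0195 F [-0.3 -0.1 -1.9] j [ 22.   4. -29.   0. -57.  27.]
-> slide [-0.0587 -0.0894  0.0736] roll -36.0
```

apply_moves(commands=[{"grip": 1,"slide": [-0.015,-0.022,0.018],"roll": -9},{"grip": 1,"slide": [-0.03,-0.045,0.036],"roll": -18},{"grip": 1,"slide": [-0.044,-0.067,0.055],"roll": -27},{"grip": 1,"slide": [-0.06,-0.0885,0.073],"roll": -36.5},{"grip": 1,"slide": [-0.06,-0.0885,0.073],"roll": -36.5}])

```text
time_s: 19.25
tcp_pos: [0.4852, 0.0885, 0.0977]
eef_rot: [180.0, 0.0, -4.7]
contact_force: [-0.1, -0.5, -1.3]
gripper_width: 0.0191
```

```bash
python3 - <<'E'
from h import *
go([.4867,.0895,.008],-4.9)
p,d=save('top','t16');S=cloud('top',d)
for n in('top','side'):
  p,d=save(n,n[0]+'16');S=cloud(n,d)
  m=(S[...,0]>.54)&(S[...,0]<.63)&(S[...,1]>.05)&(S[...,1]<.13)&(S[...,2]>.05)&(S[...,2]<.15);w=S[m]
  print(n,len(w),np.median(w,0),np.polyfit(w[:,0],w[:,2],1))
E
```

```text
t 19.25 tcp [0.4852 0.0885 0.0977] rot [180.    0.   -4.7] w 0.0191 F [-0.1 -0.5 -1.3] j [ 33.  11. -32.   0. -47.  52.]
-> slide [ 0.0015 -0.0011  0.0897] roll 0.2
top 257 [0.57618411 0.07861475 0.10867056] [-0.00734859  0.11290187]
side 106 [0.57919568 0.07841038 0.11060239] [-0.01387155  0.11876396]
```

Blade is still level in the grip. Setting it down gently.

apply_moves(commands=[{"grip": 1,"slide": [0.001,-0.001,0.04],"roll": 0},{"grip": 1,"slide": [0.001,-0.001,0.07],"roll": 0},{"grip": 1,"slide": [0.001,-0.001,0.084],"roll": 0},{"grip": 1,"slide": [0.001,-0.001,0.089],"roll": 0},{"grip": 1,"slide": [0.001,-0.001,0.0895],"roll": 0}])

```text
time_s: 20.02
tcp_pos: [0.4872, 0.0882, 0.0096]
eef_rot: [-180.0, -0.1, -4.9]
contact_force: [0.4, -0.3, -1.1]
gripper_width: 0.0197
```

apply_moves(commands=[{"grip": 1,"slide": [0,0,0],"roll": 0},{"grip": 0.2,"slide": [0,0,0],"roll": 0},{"grip": 0.2,"slide": [0,0,0],"roll": 0},{"grip": 0.2,"slide": [0,0,0],"roll": 0},{"grip": 0.2,"slide": [0,0,0],"roll": 0}])

```text
time_s: 20.65
tcp_pos: [0.4867, 0.0882, 0.009]
eef_rot: [-180.0, -0.0, -4.9]
contact_force: [-0.3, -0.5, 1.0]
gripper_width: 0.054
```

apply_moves(commands=[{"grip": 0.2,"slide": [0,0,0],"roll": 0},{"grip": 0.2,"slide": [0,0,0],"roll": 0}])

```text
time_s: 20.9
tcp_pos: [0.4867, 0.0881, 0.0089]
eef_rot: [180.0, 0.0, -4.9]
contact_force: [0.5, 0.1, 0.7]
gripper_width: 0.0691
```

apply_moves(commands=[{"grip": 0,"slide": [0,0,-0.03],"roll": 0},{"grip": 0,"slide": [0,0,-0.09],"roll": 0},{"grip": 0,"slide": [0,0,-0.15],"roll": 0},{"grip": 0,"slide": [0,0,-0.19],"roll": 0},{"grip": 0,"slide": [0,0,-0.19],"roll": 0}])

```text
time_s: 21.52
tcp_pos: [0.4884, 0.0889, 0.2025]
eef_rot: [-179.8, -0.3, -4.9]
contact_force: [-0.5, -0.5, -1.3]
gripper_width: 0.0876
```

```bash
python3 - <<'E'
from h import *
np.set_printoptions(precision=4,suppress=True)
go([.4867,.0895,.2],-4.9)
for n in('top','side'):
  p,d=save(n,n[0]+'17');Q=tocase(cloud(n,d))
  m=(Q[...,0]>-.08)&(Q[...,0]<.082)&(abs(Q[...,1])<.09)&(Q[...,2]>.02)&(Q[...,2]<.06);w=Q[m]
  print(n,len(w),np.percentile(w,[1,50,99],axis=0))
  for nm in('tee_run',):
    r=cut_out(nm,n)
    for k in r:
      q=Q[k['mask']];print(nm,n,k['score'],len(q),np.percentile(q,[2,50,98],axis=0))
a=cv2.imread('pics/t17.png');b=cv2.imread('pics/s17.png')
cv2.imwrite('pics/c17.png',np.hstack([cv2.resize(a[110:270,340:500],(400,400)),cv2.resize(b[80:180,310:410],(400,400))]))
E
```

```text
t 21.52 tcp [0.4884 0.0889 0.2025] rot [-179.8   -0.3   -4.9] w 0.0876 F [-0.5 -0.5 -1.3] j [ 33.   4. -24.   0. -62.  52.]
-> slide [-0.0017 -0.0004  0.0025] roll -0.0
top 2304 [[-0.0689 -0.0835  0.0216]
 [ 0.0368  0.0085  0.0451]
 [ 0.0814  0.0831  0.0586]]
tee_run top 0.96 1386 [[-0.0171 -0.0369  0.006 ]
 [ 0.0316  0.0122  0.0444]
 [ 0.0637  0.0587  0.0495]]
side 35 [[-0.0793 -0.0899  0.0233]
 [-0.0672 -0.029   0.0469]
 [ 0.0813  0.0888  0.059 ]]
```

View pics/c17.png

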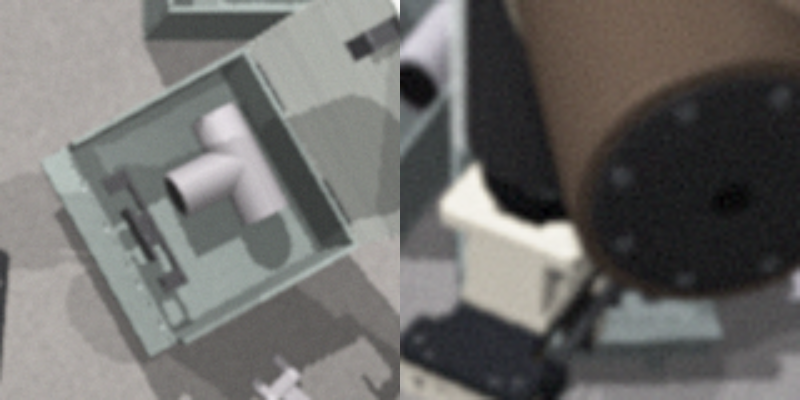

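View pics/t17.png

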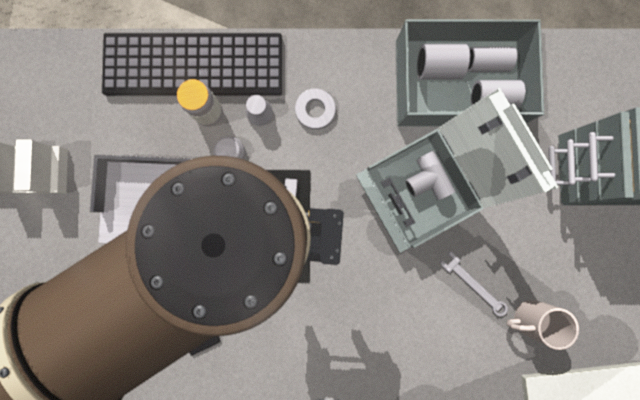

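```bash
cat >>h.py <<'E'
from scipy.optimize import least_squares
def fittee(pts,zc,x0):
    def res(p):
        c,s=np.cos(p[2]),np.sin(p[2]); dx,dy=pts[:,0]-p[0],pts[:,1]-p[1]
        lx,ly=c*dx+s*dy,-s*dx+c*dy; lz=pts[:,2]-zc-p[3]
        def cyl(ax,a0,a1,r):
            dr=np.hypot(r,lz)-.021; da=np.maximum(np.maximum(a0-ax,ax-a1),0)
            return np.where(da>0,np.hypot(np.maximum(dr,0),da),dr)
        d1=cyl(ly,-.05,.05,lx);d2=cyl(lx,-.062,0,ly)
        return np.minimum(d1,d2)
    return least_squares(res,list(x0)+[0],loss='soft_l1',f_scale=.002,x_scale=[.01,.01,.1,.005])
E
python3 - <<'E'
from h import *
np.set_printoptions(precision=4,suppress=True)
Q=tocase(cloud('top',np.load('pics/t17_d.npy')))
m=(Q[...,0]>-.045)&(Q[...,0]<.078)&(abs(Q[...,1])<.082)&(Q[...,2]>.022)&(Q[...,2]<.056)
n,l,s,c=cv2.connectedComponentsWithStats(m.astype(np.uint8));i=1+np.argmax(s[1:,4]);w=Q[l==i]
print(s[1:,4])
for x0 in((.04,.01,0),(.04,.01,.3),(.04,.01,-.3),(.04,0.01,.6)):
  r=fittee(w,.027,x0);print(r.cost,r.x,np.degrees(r.x[2]),np.median(abs(r.fun)))
x,y,a,_=r.x
# extents
c_,s_=np.cos(a),np.sin(a);L=np.c_[c_*(w[:,0]-x)+s_*(w[:,1]-y),-s_*(w[:,0]-x)+c_*(w[:,1]-y)]
print('ext',np.percentile(L,[1,99],axis=0))
b=O[:2]*0
B=case(x-.042*c_,y-.042*s_,0);print('run',case(x,y,0),'branch',B,'yaw',CY+np.degrees(a))
E
```

```text
[1311]
0.000811988063686294 [ 0.0456  0.0104 -0.0327 -0.0006] -1.8725381726143493 0.0007509518519674546
0.000801750258011809 [ 0.0457  0.0104 -0.0316 -0.0007] -1.8106371861803858 0.0007340959269157947
0.000803548553761331 [ 0.0457  0.0102 -0.0358 -0.0006] -2.0509000603633614 0.0007446200457564452
0.000805976367067687 [ 0.0456  0.0103 -0.035  -0.0006] -2.0059627619113396 0.0007493348617469593
ext [[-0.0627 -0.0485]
 [ 0.0178  0.0491]]
run [ 0.6027 -0.2358  0.    ] branch [ 0.5838 -0.1983  0.    ] yaw -63.25596276191134
```

```bash
python3 - <<'E'
from h import *
np.set_printoptions(precision=4,suppress=True)
T=np.array([.4884,.0889,.2025])
for f,n in(('t17','top'),('s17','side'),('s15','side')):
  if f=='s15': T=np.array([.5776,-.2126,.1916]);yaw=-61.4
  else: yaw=-4.9
  P=cloud(n,np.load(f'pics/{f}_d.npy'))-T;a=np.radians(yaw)
  u=P[...,0]*np.cos(a)+P[...,1]*np.sin(a);v=-P[...,0]*np.sin(a)+P[...,1]*np.cos(a)
  for lo in np.arange(0,.4,.03):
    m=(P[...,2]>=lo)&(P[...,2]<lo+.03)&(abs(u)<.2)&(abs(v)<.12)
    if m.sum()>5: print(f,round(lo,2),m.sum(),'fwd',np.percentile(u[m],[2,98]),'lat',np.percentile(v[m],[2,98]))
go(np.r_[case(.0036,.0118,0)[:2],.012],-63.2)
E
```

```text
t17 0.06 385 fwd [-0.0393  0.0361] lat [-0.0689 -0.0464]
t17 0.09 1403 fwd [-0.0381  0.0354] lat [-0.0962 -0.0517]
t17 0.3 22 fwd [-0.0026  0.0437] lat [-0.0523 -0.0264]
t17 0.33 210 fwd [-0.0155  0.0362] lat [-0.0521 -0.0336]
t17 0.36 146 fwd [-0.1182  0.0162] lat [-0.05    0.0921]
t17 0.39 9300 fwd [-0.1004 -0.0103] lat [0.0159 0.1171]
s17 0.0 120 fwd [-0.0139  0.0079] lat [-0.0575  0.0607]
s17 0.03 26 fwd [-0.0138 -0.0033] lat [-0.0559  0.0095]
s17 0.06 370 fwd [-0.0415  0.0343] lat [-0.0227  0.0931]
s17 0.09 953 fwd [-0.0411  0.0327] lat [0.0023 0.0956]
s17 0.12 253 fwd [-0.0252  0.0196] lat [0.0236 0.0504]
s17 0.15 552 fwd [-0.0399  0.0344] lat [0.0223 0.05  ]
s17 0.18 186 fwd [-0.0239  0.0298] lat [0.0314 0.0452]
s17 0.21 276 fwd [-0.0193  0.0306] lat [0.0304 0.0455]
s17 0.24 243 fwd [-0.0124  0.0306] lat [0.0304 0.0458]
s17 0.27 174 fwd [-0.0043  0.0316] lat [0.0291 0.0454]
s17 0.3 160 fwd [0.0034 0.0388] lat [0.0269 0.0497]
s17 0.33 145 fwd [0.0088 0.0384] lat [0.0246 0.0461]
s17 0.36 260 fwd [-0.0373  0.0382] lat [0.0245 0.1153]
s17 0.39 1596 fwd [-0.0958  0.0273] lat [-0.0023  0.1129]
s15 0.0 442 fwd [-0.0888  0.1189] lat [-0.0852  0.096 ]
s15 0.03 157 fwd [-0.0138  0.1241] lat [-0.0828  0.0958]
s15 0.06 416 fwd [-0.0409  0.1157] lat [-0.0853  0.085 ]
s15 0.09 1120 fwd [-0.0401  0.0325] lat [-0.0934  0.0935]
s15 0.12 264 fwd [-0.0258 -0.0025] lat [-0.0154  0.0499]
s15 0.15 417 fwd [-0.0402  0.0288] lat [-0.0315  0.0497]
s15 0.18 268 fwd [-0.047  -0.0086] lat [-0.0401  0.045 ]
s15 0.21 462 fwd [-0.0476 -0.0043] lat [-0.0405  0.0456]
s15 0.24 487 fwd [-0.0478 -0.0101] lat [-0.041   0.0441]
s15 0.27 278 fwd [-0.0483 -0.0204] lat [-0.0403  0.0362]
t 21.73 tcp [0.4859 0.0878 0.1977] rot [179.9   0.1  -4.9] w 0.0875 F [-0.4 -0.5 -0.9] j [ 33.   5. -24.  -0. -61.  52.]
-> slide [0.1225 0.2764 0.1858] roll 58.3
```

apply_moves(commands=[{"grip": 0,"slide": [0.01,0.03,0],"roll": 10.5},{"grip": 0,"slide": [0.03,0.08,0],"roll": 21},{"grip": 0,"slide": [0.052,0.13,0],"roll": 31.5},{"grip": 0,"slide": [0.075,0.18,0],"roll": 42},{"grip": 0,"slide": [0.098,0.23,0],"roll": 52.5}])

```text
time_s: 22.35
tcp_pos: [0.5644, -0.1512, 0.1973]
eef_rot: [179.9, 0.1, -57.8]
contact_force: [1.2, 0.3, -0.4]
gripper_width: 0.0876
```

apply_moves(commands=[{"grip": 0,"slide": [0.047,0.01,0.02],"roll": 5.8},{"grip": 0,"slide": [0.047,0.01,0.05],"roll": 5.8},{"grip": 0,"slide": [0.047,0.01,0.07],"roll": 5.8},{"grip": 0,"slide": [0.047,0.01,0.07],"roll": 5.8}])

```text
time_s: 22.85
tcp_pos: [0.5795, -0.1945, 0.1257]
eef_rot: [179.7, 0.2, -63.3]
contact_force: [-0.6, 0.2, 0.7]
gripper_width: 0.0876
```

```bash
python3 - <<'E'
from h import *
go(np.r_[case(.0036,.0118,0)[:2],.012],-63.2)
print(tocase(get_state()['tcp_pos']))
E
```

```text
t 22.85 tcp [ 0.5795 -0.1945  0.1257] rot [179.7   0.2 -63.3] w 0.0876 F [-0.6  0.2  0.7] j [ -0.  19. -15.  -0. -56.  27.]
-> slide [ 0.0057 -0.0028  0.1136] roll -0.1
[-0.00177196  0.00983646  0.12567328]
```

apply_moves(commands=[{"grip": 0,"slide": [0.005,-0.0025,0.03],"roll": 0},{"grip": 0,"slide": [0.005,-0.0025,0.06],"roll": 0},{"grip": 0,"slide": [0.005,-0.0025,0.085],"roll": 0},{"grip": 0,"slide": [0.005,-0.0025,0.1],"roll": 0},{"grip": 0,"slide": [0.005,-0.0025,0.1],"roll": 0}])

```text
time_s: 23.48
tcp_pos: [0.5856, -0.1976, 0.0284]
eef_rot: [179.9, 0.0, -63.2]
contact_force: [0.1, 0.9, 0.1]
gripper_width: 0.0875
```

```bash
python3 - <<'E'
from h import *
go(np.r_[case(.0036,.0118,0)[:2],.012],-63.2)
E
```

```text
t 23.48 tcp [ 0.5856 -0.1976  0.0284] rot [179.9   0.  -63.2] w 0.0875 F [0.1 0.9 0.1] j [ -1.  26. -20.   0. -44.  27.]
-> slide [-0.0002  0.0019  0.0164] roll -0.0
```

apply_moves(commands=[{"grip": 0,"slide": [0,0.0018,0.01],"roll": 0},{"grip": 0,"slide": [0,0.0018,0.0155],"roll": 0},{"grip": 0,"slide": [0,0.0018,0.0155],"roll": 0},{"grip": 1,"slide": [0,0.0018,0.0155],"roll": 0},{"grip": 1,"slide": [0,0.0018,0.0155],"roll": 0}], grip_force=40)

```text
time_s: 24.1
tcp_pos: [0.5846, -0.1986, 0.0138]
eef_rot: [-180.0, -0.0, -63.2]
contact_force: [-0.6, 0.7, -0.6]
gripper_width: 0.0729
```

apply_moves(commands=[{"grip": 1,"slide": [0,0,0],"roll": 0},{"grip": 1,"slide": [0,0,0],"roll": 0},{"grip": 1,"slide": [0,0,0],"roll": 0},{"grip": 1,"slide": [0,0,0],"roll": 0},{"grip": 1,"slide": [0,0,0],"roll": 0}])

```text
time_s: 24.72
tcp_pos: [0.5845, -0.1985, 0.0135]
eef_rot: [-180.0, -0.0, -63.2]
contact_force: [1.0, 0.6, 0.0]
gripper_width: 0.0416
```

apply_moves(commands=[{"grip": 1,"slide": [0,0,0],"roll": 0},{"grip": 1,"slide": [0,0,0],"roll": 0},{"grip": 1,"slide": [0,0,0],"roll": 0}])

```text
time_s: 25.1
tcp_pos: [0.5845, -0.1985, 0.0135]
eef_rot: [-180.0, -0.0, -63.2]
contact_force: [0.8, 0.2, 0.4]
gripper_width: 0.0411
```

apply_moves(commands=[{"grip": 1,"slide": [0,0,-0.015],"roll": 0},{"grip": 1,"slide": [0,0,-0.04],"roll": 0},{"grip": 1,"slide": [0,0,-0.08],"roll": 0},{"grip": 1,"slide": [0,0,-0.12],"roll": 0},{"grip": 1,"slide": [0,0,-0.13],"roll": 0}], grip_force=50)

```text
time_s: 25.72
tcp_pos: [0.5854, -0.1988, 0.1469]
eef_rot: [-179.8, -0.1, -63.2]
contact_force: [-0.3, -0.1, -4.0]
gripper_width: 0.0409
```

```bash
python3 - <<'E'
from h import *
np.set_printoptions(precision=4,suppress=True)
P=cloud('top',np.load('pics/top0_d.npy'))
a=np.radians(-2.5);c,s=np.cos(a),np.sin(a)
U=np.stack([P[...,0]*c+P[...,1]*s,-P[...,0]*s+P[...,1]*c,P[...,2]],-1)
reg=(P[...,0]>.43)&(P[...,0]<.68)&(P[...,1]>.25)&(P[...,1]<.52)
def ext(m,ax,bx):
  w=U[m];o=[]
  for b in np.arange(np.percentile(w[:,bx],10),np.percentile(w[:,bx],90),.008):
    q=w[(w[:,bx]>=b)&(w[:,bx]<b+.008)]
    if len(q)>4:o.append((b+.004,q[:,ax].min(),q[:,ax].max()))
  o=np.array(o);return np.median(o[:,1]),np.median(o[:,2]),np.polyfit(o[:,0],o[:,1],1)[0],np.polyfit(o[:,0],o[:,2],1)[0]
pl=reg&(abs(U[...,2]-.03)<.004)
print('plate x',ext(pl,0,1));print('plate y',ext(pl,1,0))
yc=U[...,1][pl].mean()
lf=reg&(abs(U[...,2]-.07)<.004)&(U[...,1]<.46)
print('lf x',ext(lf,0,1), 'y min',U[...,1][lf].min())
sf=reg&(abs(U[...,2]-.07)<.004)&(U[...,0]<.60)
print('sf y',ext(sf,1,0),'x',U[...,0][sf].min())
save('side','s18')
s_=get_state();go(s_['tcp_pos'],-63)
E
```

```text
plate x (np.float64(0.4384822261607751), np.float64(0.6128296572341716), np.float64(0.0006385998035955093), np.float64(-0.019573402813768723))
plate y (np.float64(0.30860072420644696), np.float64(0.5023528080366714), np.float64(0.005893024034638031), np.float64(-0.055865139303303724))
lf x (np.float64(0.6125479108819094), np.float64(0.6196490085468178), np.float64(0.0031149915330764624), np.float64(-0.0023186491905744806)) y min 0.3095576198242736
sf y (np.float64(0.5000078576487121), np.float64(0.5083405493608462), np.float64(0.0036810264678197972), np.float64(-0.002165724365660575)) x 0.5027629173076484
t 25.77 tcp [ 0.585  -0.1987  0.1465] rot [-179.8   -0.1  -63.2] w 0.0411 F [-0.3 -0.8 -2.4] j [ -1.  19. -13.   0. -58.  27.]
-> slide [0. 0. 0.] roll -0.2
```

View pics/s18.png

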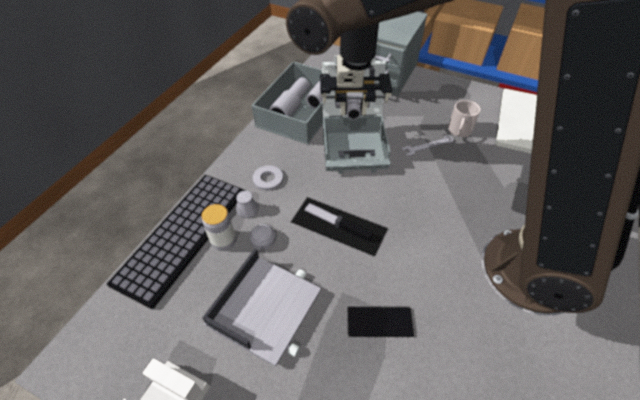

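The tee is held, the case is empty and the blade is on its mat at (340,222). Carrying the tee to the stage.

```bash
python3 - <<'E'
from h import *
go([.5644,.3737,.147],-2.5)
E
```

```text
t 25.77 tcp [ 0.585  -0.1987  0.1465] rot [-1.798e+02 -1.000e-01 -6.320e+01] w 0.0411 F [-0.3 -0.8 -2.4] j [ -1.  19. -13.   0. -58.  27.]
-> slide [-0.5203 -0.2395 -0.0007] roll -60.7
```

apply_moves(commands=[{"grip": 1,"slide": [-0.04,-0.018,0],"roll": -3},{"grip": 1,"slide": [-0.09,-0.041,0],"roll": -10},{"grip": 1,"slide": [-0.14,-0.064,0],"roll": -19},{"grip": 1,"slide": [-0.19,-0.087,0],"roll": -28},{"grip": 1,"slide": [-0.24,-0.11,0],"roll": -37}])

```text
time_s: 26.4
tcp_pos: [0.5729, 0.0666, 0.1419]
eef_rot: [179.9, 0.1, -26.0]
contact_force: [1.4, -0.5, -3.6]
gripper_width: 0.0408
```

```bash
python3 - <<'E'
from h import *
go([.5644,.3737,.147],-2.5)
E
```

```text
t 26.4 tcp [0.5729 0.0666 0.1419] rot [ 1.799e+02  1.000e-01 -2.600e+01] w 0.0408 F [ 1.4 -0.5 -3.6] j [ 26.  15. -18.  -0. -56.  38.]
-> slide [-0.142  -0.2725 -0.0053] roll -23.5
```

apply_moves(commands=[{"grip": 1,"slide": [-0.026,-0.05,-0.003],"roll": -6},{"grip": 1,"slide": [-0.052,-0.1,-0.003],"roll": -12},{"grip": 1,"slide": [-0.078,-0.15,-0.003],"roll": -18},{"grip": 1,"slide": [-0.104,-0.2,-0.003],"roll": -23.5},{"grip": 1,"slide": [-0.128,-0.245,-0.003],"roll": -23.5}])

```text
time_s: 27.02
tcp_pos: [0.5665, 0.3429, 0.1444]
eef_rot: [179.9, 0.1, -2.6]
contact_force: [0.1, -0.3, -3.7]
gripper_width: 0.0409
```

apply_moves(commands=[{"grip": 1,"slide": [0,-0.01,0],"roll": 0},{"grip": 1,"slide": [0,-0.01,0],"roll": 0}])

```text
time_s: 27.28
tcp_pos: [0.5672, 0.3513, 0.1445]
eef_rot: [179.9, 0.1, -2.7]
contact_force: [0.1, 0.3, -3.1]
gripper_width: 0.0409
```

```bash
python3 - <<'E'
from h import *
go([.5644,.3737,.0375],-2.5)
save('side','s19');save('top','t19')
E
```

```text
t 27.27 tcp [0.5672 0.3513 0.1445] rot [ 1.799e+02  1.000e-01 -2.700e+00] w 0.0409 F [ 0.1  0.3 -3.1] j [ 48.  23.  -6.  -0. -61.  39.]
-> slide [-0.0036 -0.0225  0.107 ] roll -0.2
```

View pics/s19.png

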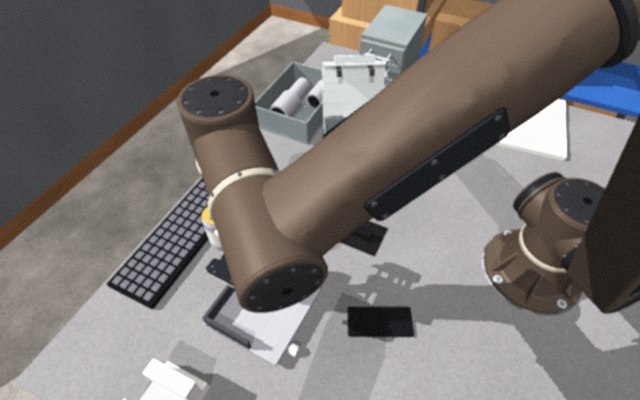

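```bash
python3 - <<'E'
from h import *
P=cloud('top',np.load('pics/top0_d.npy'))
for nm,u,v in(('can',192,95),('reducer',256,105),('cap',229,150),('flange',305,107)): print(nm,P[v,u].round(3))
E
```

```text
can [0.748 0.264 0.122]
reducer [0.749 0.149 0.06 ]
cap [0.657 0.209 0.041]
flange [0.762 0.046 0.003]
```

apply_moves(commands=[{"grip": 1,"slide": [-0.0035,-0.0225,0],"roll": -0.2},{"grip": 1,"slide": [-0.0035,-0.0225,0.02],"roll": -0.2},{"grip": 1,"slide": [-0.0035,-0.0225,0.045],"roll": -0.2},{"grip": 1,"slide": [-0.0035,-0.0225,0.07],"roll": -0.2},{"grip": 1,"slide": [-0.0035,-0.0225,0.07],"roll": -0.2}])

```text
time_s: 28.0
tcp_pos: [0.5648, 0.3726, 0.0744]
eef_rot: [179.8, 0.2, -2.6]
contact_force: [-0.0, -0.5, -3.0]
gripper_width: 0.041
```

```bash
python3 - <<'E'
from h import *
go([.5644,.3737,.0375],-2.5)
for n in('top','side'):
  p,d=save(n,n[0]+'20')
  for k in cut_out('tee_run',n):
    q=cloud(n,d)[k['mask']];print(n,k['score'],len(q),np.percentile(q,[2,50,98],axis=0).round(3).tolist())
E
```

```text
t 28.0 tcp [0.5648 0.3726 0.0744] rot [179.8   0.2  -2.6] w 0.041 F [-0.  -0.5 -3. ] j [ 50.  28.  -9.  -0. -53.  38.]
-> slide [-0.0003 -0.0012  0.0369] roll -0.1
top 0.58 481 [[0.562, 0.32, 0.09], [0.615, 0.377, 0.105], [0.625, 0.416, 0.11]]
```

View pics/t20.png

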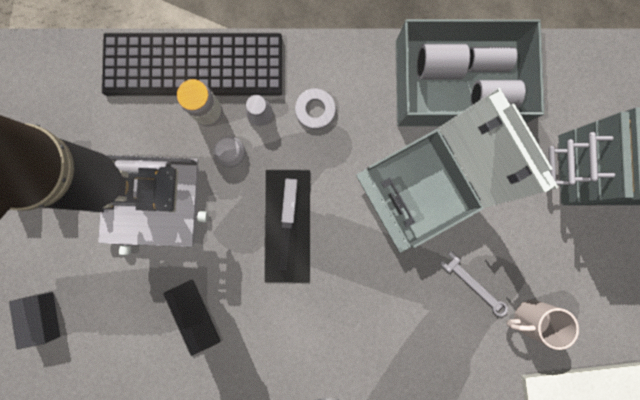

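```bash
python3 - <<'E'
from h import *
m=cut_out('tee_run','top')[0]['mask'] if 0 else None
P=cloud('top',np.load('pics/t20_d.npy'))
T=np.array([.5648,.3726,.0744])
m=(P[...,0]>.588)&(P[...,0]<.64)&(P[...,1]>.31)&(P[...,1]<.44)&(P[...,2]>.08)&(P[...,2]<.115)
w=P[m];print(len(w))
r=fittee(w,.0879,(.606,.372,-.045));print(r.x.round(4),np.degrees(r.x[2]),np.median(abs(r.fun)))
# crest heights vs y
for lo in np.arange(.32,.42,.02):
  q=w[(w[:,1]>=lo)&(w[:,1]<lo+.02)];print(round(lo,2),len(q),np.percentile(q[:,2],95).round(4),np.percentile(q[:,0],[5,95]).round(3))
# tee in stage
S=np.array([.5498,.3844]);a=np.radians(-2.5);d=r.x[:2]-S
print('stage xy',d@[np.cos(a),np.sin(a)],d@[-np.sin(a),np.cos(a)])
E
```

```text
444
[ 0.6048  0.3704 -0.0452 -0.0011] -2.591914967888143 0.0006874621305382137
0.32 77 0.1076 [0.609 0.622]
0.34 71 0.1075 [0.61  0.625]
0.36 90 0.1089 [0.604 0.624]
0.38 113 0.1088 [0.603 0.624]
0.4 88 0.1089 [0.605 0.626]
stage xy 0.05552278358997783 -0.011601914439239292
```

The tee is level in the hand, and its fit predicts stage (0.0555, −0.0116) with a −2.6° heading. Setting it down.

apply_moves(commands=[{"grip": 1,"slide": [0,0,0.015],"roll": 0},{"grip": 1,"slide": [0,0,0.028],"roll": 0},{"grip": 1,"slide": [0,0,0.0335],"roll": 0},{"grip": 1,"slide": [0,0,0.036],"roll": 0},{"grip": 1,"slide": [0,0,0.036],"roll": 0}])

```text
time_s: 28.82
tcp_pos: [0.5659, 0.3743, 0.0403]
eef_rot: [180.0, 0.0, -2.5]
contact_force: [-0.7, -0.2, -4.0]
gripper_width: 0.0407
```

apply_moves(commands=[{"grip": 1,"slide": [0,0,0.0005],"roll": 0},{"grip": 1,"slide": [0,0,0.0005],"roll": 0}])

```text
time_s: 29.08
tcp_pos: [0.566, 0.3744, 0.0403]
eef_rot: [-180.0, -0.0, -2.5]
contact_force: [-0.8, -0.3, -3.0]
gripper_width: 0.0406
```

apply_moves(commands=[{"grip": 1,"slide": [0,0,0.0015],"roll": 0},{"grip": 1,"slide": [0,0,0.0025],"roll": 0},{"grip": 1,"slide": [0,0,0.0025],"roll": 0}])

```text
time_s: 29.45
tcp_pos: [0.5659, 0.3742, 0.0377]
eef_rot: [-180.0, -0.0, -2.5]
contact_force: [-1.4, 0.1, -0.9]
gripper_width: 0.0409
```

```bash
python3 - <<'E'
from h import *
go([.5644,.3737,.0375],-2.5)
E
```

```text
t 29.45 tcp [0.5659 0.3742 0.0377] rot [-180.    -0.    -2.5] w 0.0409 F [-1.4  0.1 -0.9] j [ 50.  30. -11.   0. -49.  38.]
-> slide [-0.0014  0.0006  0.0002] roll -0.0
```

The weight has come off the hand (force went from −3 to −0.9 N), so the tee is resting on the plate. Releasing.

apply_moves(commands=[{"grip": 0,"slide": [0,0,0],"roll": 0},{"grip": 0,"slide": [0,0,0],"roll": 0},{"grip": 0,"slide": [0,0,0],"roll": 0},{"grip": 0,"slide": [0,0,0],"roll": 0},{"grip": 0,"slide": [0,0,0],"roll": 0}])

```text
time_s: 30.08
tcp_pos: [0.5659, 0.3742, 0.0375]
eef_rot: [-180.0, -0.0, -2.5]
contact_force: [0.5, -0.1, -0.4]
gripper_width: 0.0845
```

apply_moves(commands=[{"grip": 0,"slide": [0,0,0],"roll": 0},{"grip": 0,"slide": [0,0,0],"roll": 0},{"grip": 0,"slide": [0,0,-0.01],"roll": 0},{"grip": 0,"slide": [0,0,-0.04],"roll": 0},{"grip": 0,"slide": [0,0,-0.09],"roll": 0}])

```text
time_s: 30.7
tcp_pos: [0.5651, 0.3734, 0.1273]
eef_rot: [179.9, 0.1, -2.5]
contact_force: [1.3, 1.1, 0.1]
gripper_width: 0.0876
```

apply_moves(commands=[{"grip": 0,"slide": [0,0,-0.05],"roll": 0},{"grip": 0,"slide": [-0.05,0,-0.1],"roll": 0},{"grip": 0,"slide": [-0.1,0.0,-0.1],"roll": 0},{"grip": 0,"slide": [-0.12,0.05,-0.1],"roll": 0},{"grip": 0,"slide": [-0.12,0.1,-0.1],"roll": 0}])

```text
time_s: 31.32
tcp_pos: [0.44, 0.279, 0.2287]
eef_rot: [-179.9, -0.1, -2.4]
contact_force: [0.7, 0.2, 1.0]
gripper_width: 0.0875
```

apply_moves(commands=[{"grip": 0,"slide": [0,0.05,0],"roll": 0},{"grip": 0,"slide": [0,0.1,0],"roll": 0},{"grip": 0,"slide": [0,0.15,0],"roll": 0},{"grip": 0,"slide": [0,0.2,0],"roll": 0},{"grip": 0,"slide": [0,0.2,0],"roll": 0}])

```text
time_s: 31.95
tcp_pos: [0.4322, 0.0773, 0.2285]
eef_rot: [-179.9, -0.1, -2.7]
contact_force: [0.2, -0.2, -0.2]
gripper_width: 0.0875
```

```bash
python3 - <<'E'
from h import *
go([.45,.1,.2],-2.5)
for n in('top','side'):save(n,n[0]+'21')
P=cloud('top',np.load('pics/t21_d.npy'))
m=(P[...,0]>.5)&(P[...,0]<.626)&(P[...,1]>.31)&(P[...,1]<.43)&(P[...,2]>.042)&(P[...,2]<.085)
w=P[m]
r=fittee(w,.051,(.606,.372,-.045));print(len(w),r.x.round(4),np.degrees(r.x[2]),np.median(abs(r.fun)))
S=np.array([.5498,.3844]);a=np.radians(-2.5);d=r.x[:2]-S
print('stage xy',d@[np.cos(a),np.sin(a)],d@[-np.sin(a),np.cos(a)])
for b in('top','side'):
  Q=cloud(b,np.load(f'pics/{b[0]}21_d.npy'));m=(Q[...,0]>.515)&(Q[...,0]<.64)&(Q[...,1]>.05)&(Q[...,1]<.13)&(Q[...,2]>.012)&(Q[...,2]<.03)
  q=Q[m];print(b,len(q),np.median(q,0).round(4) if len(q) else 0)
Q=tocase(cloud('top',np.load('pics/t21_d.npy')));m=(Q[...,0]>.07)&(Q[...,0]<.16)&(abs(Q[...,1])<.08)&(Q[...,2]>.08)&(Q[...,2]<.23)
q=Q[m];print('lid',np.pi/2+np.arctan(np.polyfit(q[:,2],q[:,0],1)[0]))
E
```

```text
t 31.95 tcp [0.4322 0.0773 0.2285] rot [-1.799e+02 -1.000e-01 -2.700e+00] w 0.0875 F [ 0.2 -0.2 -0.2] j [ 36.  -3. -27.   0. -65.  51.]
-> slide [ 0.0166 -0.0235  0.0285] roll -0.2
1462 [ 0.6064  0.3726 -0.0351 -0.0008] -2.0093183459006934 0.0007073527289351532
stage xy 0.057013474916668964 -0.009317301706635162
top 432 [0.5555 0.0816 0.0182]
side 236 [0.556  0.0826 0.02  ]
lid 1.8082116521556904
```

View pics/t21.png

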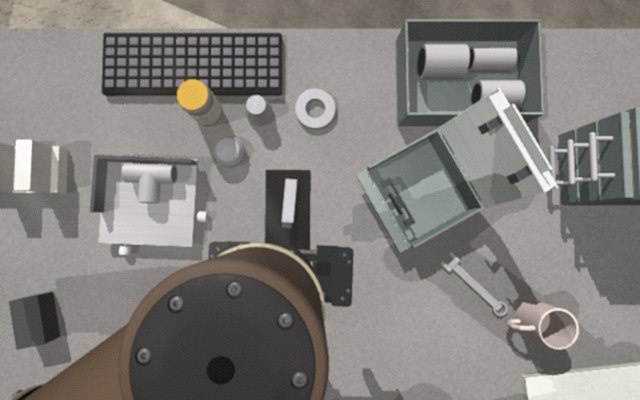

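View pics/s21.png

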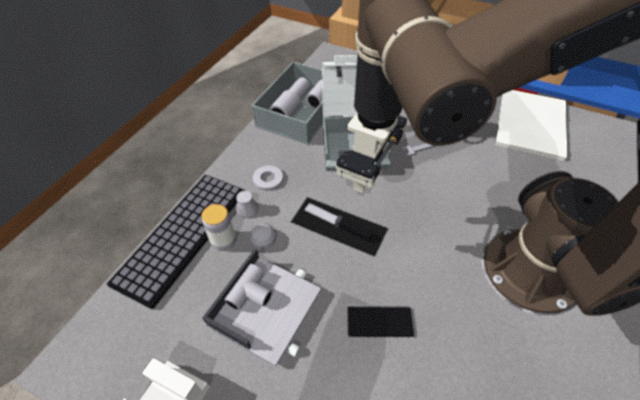

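The tee lies along the long fence (150,172) with its branch pointing away. The blade is flat on the mat (290,205), the lid is open, and the bystanders are where they were. Handing in.

```bash
python3 -c "
from plant import *
print(close_job())"
```

```text
the job is handed in; nothing more can be done
None
```

The job is done and handed in at about 32 s of the 72 s allowed. I levered the lid to the catch, pushed the catch back while lifting, and swung the lid fully open. I then laid the blade back on its mat and set the tee on the marking plate. `close_job` gives no verdict.

Last checks before handing in:
- **Lid:** two readings disagree, both above the 1.7 rad needed. I measured about 1.89 rad on the side walls of the lid just after opening it. A cruder final fit, which includes the keeper hooks, gave 1.81 rad.
- **Blade:** flat on the mat, within about 2 mm of where it started.
- **Tee:** run centre at stage (0.057, −0.009) m, parallel to the fence to about 0.5°. Fitted height is within 1 mm of lying flat, and the branch points away from the fence.
- **Bystanders:** unchanged in the last pictures, judged by eye rather than measured.
- **Gripper:** open and clear of everything.

**What went wrong:**
- My first attempt to pick up the blade lifted before the fingers had shut. Nothing moved, and I repeated the grasp.
- The blade was probably released about 1 mm above the mat.

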